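# Lay up the dressing tray from the latched instrument set case

### The job

Lay up the steel dressing tray from the clear-covered set case: give the case's T-handled latch its quarter turn, swing the cover right open, lift the instrument tray out level by its bail with the forceps in it and stand it flat on the dressing tray, then unnest the steel pots and stand every one upright, separately, on the dressing tray beside it. When the case is empty, shut the cover again and turn the latch back so that it holds the cover; leave the other things on the desk where they are.

Things in the scene. Friction and masses are not known exactly. Their poses are not given: they have to be found in the camera images.
- case: Set case, fixed to the desk: aluminium pan 181 mm (x) by 218 mm (y), rim 18 mm high, floor 4 mm thick. Origin: centre of its underside; x points from its front to the hinge side, y to its left, z up. Four corner brackets (at x = 10 +-65, y = +-95 mm, 90 mm high) carry the instrument tray 80 mm above the desk. 122 mm high when shut. A latch foot projects 90 mm on the right (-y).
- latch (a joint): Quarter-turn latch (rad). 0: its steel tongue points to the case (case +y) and lies over a tab on the cover's right side, so the cover cannot rise. 1.57 (stop): turned clockwise seen from above, tongue along case +x, cover free (it clears at about 0.8). Stays where it is left; takes about 0.06 Nm to turn.
- latch_grip (a point): On the latch's upright axis, 84 mm above the desk, where its black T-handle is gripped. The T-handle is a bar 50 mm long, 14 mm thick, from 67 to 95 mm above the desk, parallel to the tongue: along the case's y at latch 0, along its x at 1.57. The axis is 64 mm from the cover's right wall.
- cover (a joint): Angle of the clear cover about its hinge (rad): 0 shut, 1.68 fully open at its stop, leaning slightly back, then clear of the pan. The cover is a clear plastic hood 176 x 213 x 104 mm, 3 mm thick, 0.3 kg. It overbalances at about 1.0: past that it sinks open by itself, before that it sinks shut, slowed by a damped hinge.
- cover_hinge (a point): Middle of the hinge line, which runs along the case's y, at x = +88, z = 18 mm of the case.
- cover_handle (a point): Middle of the cover's bow handle: a round steel bar 10 mm thick, 90 mm long, along the case's y, 36 mm in front of the cover's front wall. Shut: 212 mm in front of the hinge and 88 mm above it (106 mm above the desk). It moves with the cover on a circle of 230 mm about the hinge; the bar can turn between finger pads.
- instrument_tray: Perforated steel tray, 130 mm (x) by 190 mm (y), rim 18 mm high, floor 3 mm thick, 0.22 kg. Lies over the pots in the case and carries the forceps. Origin: centre of its underside, z up.
- tray_bail (a point): Middle of the tray's fixed bail: a round bar 10 mm thick along the tray's x over its middle, 32 mm above the tray's underside, joined to both long sides (straight for 110 mm).
- forceps_1: Steel artery forceps, 159 mm long, 7 mm high, lying lengthwise in the instrument tray on its front half. Origin: middle of its underside. May be absent (one or two forceps are there).
- forceps_2: Like forceps_1, on the back half of the instrument tray. May be absent.
- pot_left_low: Pot on the pan floor, some 55 mm left of the case's middle. Plain steel, 60 mm across, 44 mm high, upright sides from 16 mm up, a foot 47 mm across below; mouth 54 mm. 0.09 kg. Origin: centre of underside, z up. Nested: foot in the mouth, shoulder on the rim, 28 mm above the lower pot.
- pot_left_top: Pot nested in pot_left_low; may be absent (one or both top pots are there). Plain steel, 60 mm across, 44 mm high, upright sides from 16 mm up, a foot 47 mm across below; mouth 54 mm. 0.09 kg. Origin: centre of underside, z up. Nested: foot in the mouth, shoulder on the rim, 28 mm above the lower pot.
- pot_right_low: Pot on the pan floor, some 55 mm right of the case's middle. Plain steel, 60 mm across, 44 mm high, upright sides from 16 mm up, a foot 47 mm across below; mouth 54 mm. 0.09 kg. Origin: centre of underside, z up. Nested: foot in the mouth, shoulder on the rim, 28 mm above the lower pot.
- pot_right_top: Pot nested in pot_right_low; may be absent. Plain steel, 60 mm across, 44 mm high, upright sides from 16 mm up, a foot 47 mm across below; mouth 54 mm. 0.09 kg. Origin: centre of underside, z up. Nested: foot in the mouth, shoulder on the rim, 28 mm above the lower pot.
- dressing_tray: Plain shallow steel tray, 240 mm (x) by 380 mm (y), rim 14 mm high and 4 mm thick, floor 4 mm thick, 0.7 kg, loose on the desk. Origin: centre of its underside, z up. The instrument tray and all the pots fit in it when the instrument tray stands across one end, its long side along the dressing tray's x.
- iodine_bottle: Small brown dropper bottle, 34 x 34 x 102 mm, behind the work; not to be disturbed. Origin: centre of its underside.
- plaster_roll: Roll of sticking plaster, 52 mm across, 25 mm high, behind the work; not to be disturbed. Origin: centre of its underside.
- label_tape: Roll of packing tape lying flat, 94 mm across, 48 mm high, behind the work; not to be disturbed. Origin: centre of its underside.

How it is judged:
By the outcome, as a careful person would: the job done as asked, in the order asked, and still so for the second after the job is handed in, with the robot touching nothing.
Of pot_left_top, pot_right_top only 1 to 2 are there at a start; the rules pass over those that are not, and their reading is None.
Of forceps_1, forceps_2 only 1 to 2 are there at a start; the rules pass over those that are not, and their reading is None.
At some moment in a run one of dressing_tray, instrument_tray may be knocked a few centimetres aside while the robot is not near it.
It also fails if it takes over 210 s, if anything falls off the work surface, if the arm or the gripper's body presses on something with over 40 N, if the wrist force passes 120 N, or if a joint passes its speed limit or range.

### The arm

A 6-joint arm with a two-finger parallel gripper is mounted at the origin on a cart in front of the work surface, level with it; the furniture and walls round the work are solid. World frame = base frame: x ahead of the robot, y to its left, z up, the work surface at z = 0. Lengths are in mm, angles in rad, forces in N, time in s.
With the tool pointing down it reaches from about 300 to 1000 mm from the base axis. Payload 5.1 kg.
Tool frame: the origin (TCP) lies at the very end of the fingers, on their centre line; the grasp point (between the pads) lies 19 mm behind it; z points along the fingers, y is the line along which they close (so a half turn about z gives the same grasp; the last joint's range is limited). The gripper opens to 95 mm and grips with 3 to 60 N. Pads are 20 mm wide; open, the fingers measure 119 mm over their backs; the gripper's body (75 mm by 180 mm) begins 59 mm behind the grasp point.
Start: joints at [1.266, 0.124, 1.65, -0, 1.367, -0.083], TCP at [143.013, 634.06, 214.656] pointing down, gripper open.
Joint ranges: [-2.61, 2.61], [-1.02, 2.33], [0.03, 2.71], [-1.35, 4.49], [0.32, 2.68], [-2.91, 2.91]. Speed limits (rad/s): [2.57, 2.57, 3.14, 3.14, 3.14, 3.14].

### API

Orientations are given as a unit quaternion [x, y, z, w].
In Python, from bench import robot gives the robot as it stands.
- The arm moves only by the shell command python3 shift.py [OPENING] [FORCE], which reads ROWS from standard input. ROWS is one flat JSON list of numbers that holds 1 to 12 rows one after another, with no inner brackets; each row has 6 numbers: dx, dy, dz in cm, then a rotation vector rx, ry, rz in units of 0.2 rad; each row is the pose to reach, as a shift and turn from the pose commanded when the command began, along the tool's axes at that moment; what a row does not reach only later rows make up. A row lasts 1/12 s, in which the tool goes at most 41.7 mm and 0.125 rad, less where a joint would pass 70% of its speed; a pose out of reach is approached as far as the arm can. OPENING is the finger opening in mm, set as the command begins (- or left out keeps the last). The fingers move at their own pace and stop on an object; FORCE is the grip in N (left out, the last holds). Time passes only in rows, so rows that do not move let the fingers close. It prints the time, the measured TCP pose, the force, the opening and the grip force at its end. Input that does not fit is refused with a message, and nothing moves.
- robot.state(): the state, without advancing time (a new reading comes with each control period).
- robot.get_image(name): name is "scene" or "top" or "wrist"; returns the picture (420x560x3 uint8, blue, green, red); there is no depth.
- robot.get_calibration(name): a dict with "mtx" (3x3 intrinsics, pixels), "R" (3x3) and "t" (3): a world point X has camera coordinates R X + t. Camera axes: x right, y down, z forward; pixel columns grow to the right and rows downward; lengths in mm; the calibration is good to about 2 mm. The wrist camera is an equidistant fisheye: a pixel r from the principal point sees the ray r / f radians off the axis. A picture is of the moment at which its call begins: read the wrist's pose just before it. get_calibration takes no time and is no camera call; for the wrist camera it gives the pose at the moment of the call.
- robot.close_job(): hands the job in; it is judged then, once.
The state is a dict: "time_s": time; "joints": joint angles; "joint_velocities": joint speeds; "effort": joint torques, N m; "ee_pos": TCP position; "orientation": TCP orientation; "force": force on the tool from outside, world axes, zero at the start; "torque": the same for the moment, N m; "width": finger opening in mm; "gripper_force": force on a finger pad.
Only numpy, scipy, OpenCV 4.12 (cv2) and the standard library are available. Lean on these libraries where they do the work, as an engineer would, in place of code of your own. Each camera call takes 0.05 s, during which the arm holds its last target. There are 200 camera calls.

## Working session

There is one attempt and no reset: what is moved stays moved. The work goes in short steps, Python scripts to look and compute and a shell command to move; the robot and the scene stay as the last step left them, time stands still between calls to the robot, and variables do not carry over. Pictures are saved under pics/ and viewed, at most 17 in all, crops included, and the job is handed in when it is done.

```bash
ls; mkdir -p pics; python3 - <<'E'
from bench import robot
import cv2
s=robot.state();print(s)
for n in("scene","top"):
    im=robot.get_image(n);cv2.imwrite(f"pics/{n}0.png",im)
    c=robot.get_calibration(n);print(n,c)
E
```

```text
bench.py
pics
shift.py
{'time_s': 0.0, 'joints': array([ 1.26642994e+00,  1.24480241e-01,  1.65163326e+00,  1.21050902e-05,
        1.36747382e+00, -8.25864830e-02]), 'joint_velocities': array([ 0.00141152, -0.00036218,  0.0007607 ,  0.00108036,  0.00188836,
       -0.00111471]), 'effort': array([ 2.23453397e-03, -4.17622161e+01, -3.59920335e+01,  7.74841709e-02,
        4.93742817e-02, -1.81980831e-04]), 'ee_pos': array([142.80838746, 633.48375369, 213.4272084 ]), 'orientation': array([ 1.10663998e-01,  9.93857377e-01, -9.77582876e-04, -1.97574488e-04]), 'force': array([-0.44457042, -0.73190616, -0.51665045]), 'torque': array([ 0.00382085, -0.01271333, -0.00200199]), 'gripper_force': 0.0, 'width': 95.3231847699238}
scene {'mtx': array([[418.37643318,   0.        , 284.95899328],
       [  0.        , 418.37643318, 206.81553788],
       [  0.        ,   0.        ,   1.        ]]), 'R': array([[ 0.80695923,  0.59058813, -0.0047384 ],
       [ 0.47466071, -0.65329236, -0.58983582],
       [-0.3514456 ,  0.47372433, -0.80750929]]), 't': array([-479.10983348, -217.75802692, 1195.0810276 ])}
top {'mtx': array([[416.16582051,   0.        , 273.42415602],
       [  0.        , 416.16582051, 210.60056538],
       [  0.        ,   0.        ,   1.        ]]), 'R': array([[ 0.01068218, -0.999793  ,  0.01731628],
       [-0.98864148, -0.0131561 , -0.14971621],
       [ 0.14991303, -0.01552029, -0.98857736]]), 't': array([-13.58735717, 594.05247718, 978.47408732])}
```
View pics/top0.png

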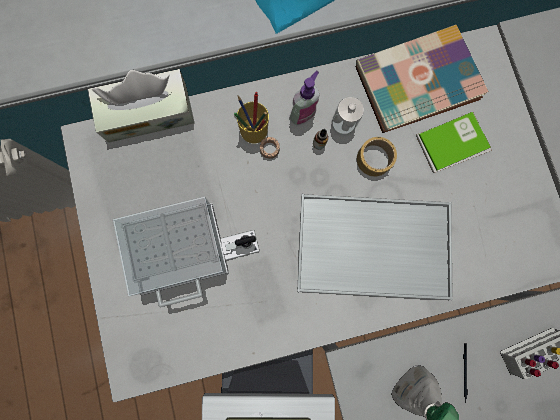

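View pics/scene0.png

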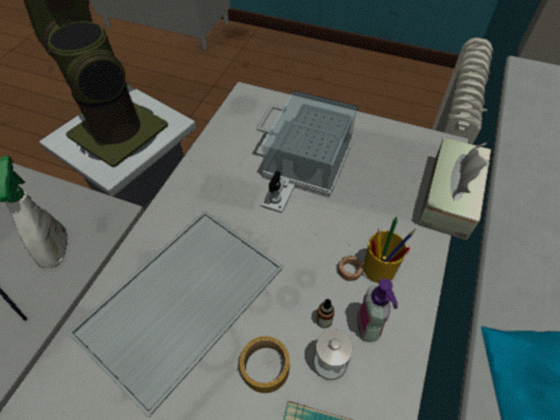

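The top view shows the case around (170,245), turned about 10°. The latch is at (243,241), the bow handle at (180,297), and the dressing tray corners are near (302,196), (450,203), (449,298) and (299,291). I'll crop in for accuracy.

```bash
cat > h.py <<'E'
import numpy as np, cv2
from bench import robot
from scipy.spatial.transform import Rotation as R
np.set_printoptions(precision=3,suppress=True)
def proj(n,X,c=None):
    c=c or robot.get_calibration(n); X=np.atleast_2d(X)@c['R'].T+c['t']; K=c['mtx']
    if n=='wrist':
        r=np.hypot(X[:,0],X[:,1])+1e-9; k=np.arctan2(r,X[:,2])/r
        u=X[:,:2]*k[:,None]
    else: u=X[:,:2]/X[:,2:]
    return u*K[0,0]+K[:2,2]
def back(n,px,z,c=None):
    c=c or robot.get_calibration(n); K=c['mtx']; q=(np.atleast_2d(px).astype(float)-K[:2,2])/K[0,0]
    if n=='wrist':
        r=np.linalg.norm(q,axis=1)+1e-9; d=np.c_[q*(np.sin(r)/r)[:,None],np.cos(r)]
    else: d=np.c_[q,np.ones(len(q))]
    d=d@c['R']; o=-c['R'].T@c['t']
    return o+d*((z-o[2])/d[:,2])[:,None]
def tool(dp,yaw=None,rot=None):
    "world shift dp + target yaw of the tool y-axis -> row numbers from current measured pose"
    s=robot.state(); T=R.from_quat(s['orientation'])
    return T.inv().apply(dp)
def down(yaw):  # tool pointing down, tool x axis at world yaw
    c,s=np.cos(yaw),np.sin(yaw)
    return R.from_matrix(np.array([[c,s,0],[s,-c,0],[0,0,-1]]))
def row(p,rot):
    s=robot.state(); T=R.from_quat(s['orientation'])
    return np.r_[T.inv().apply(np.array(p)-s['ee_pos']),(T.inv()*rot).as_rotvec()]
E
python3 - <<'E'
import cv2
im=cv2.imread('pics/top0.png')
cv2.imwrite('pics/crop1.png',cv2.resize(im[185:315,100:270],None,fx=4.6,fy=4.6,interpolation=cv2.INTER_CUBIC))
E
```

View pics/crop1.png

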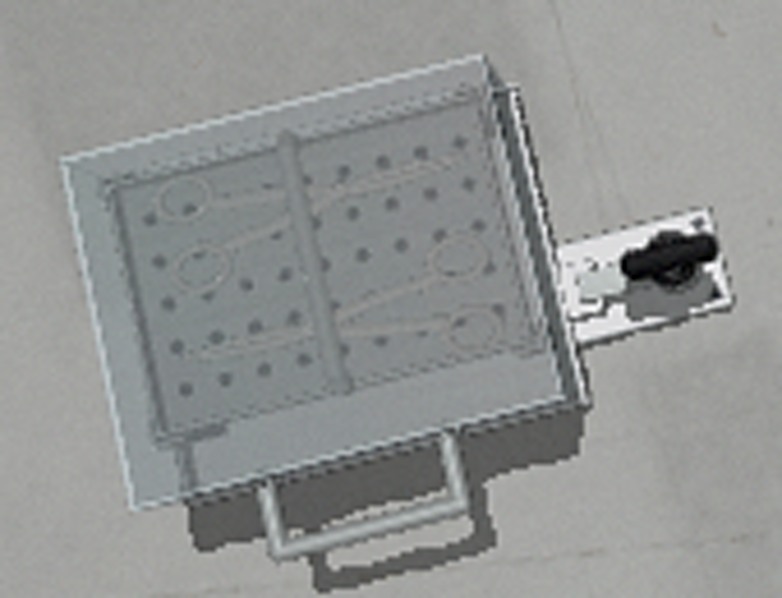

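Both forceps are present (crop: rear pair along y≈200, front pair along y≈320). The T-handle is at crop (669,257), the bow handle ends at (282,550) and (463,503), and the cover top corners are at (65,158), (487,58), (560,405) and (135,508).

```bash
python3 - <<'E'
from h import *
from scipy.optimize import least_squares
f=lambda a:np.array(a)/4.6+[100,185]
px=f([(65,158),(487,58),(560,402),(135,508),(282,550),(463,503)])
X=np.array([(88,106.5,122),(88,-106.5,122),(-88,-106.5,122),(-88,106.5,122),(-124,42,106),(-124,-42,106)],float)
c=robot.get_calibration('top')
def P(q,X):
    r=R.from_euler('z',q[2]).as_matrix();return X@r.T+[q[0],q[1],0]
s=least_squares(lambda q:(proj('top',P(q,X),c)-px).ravel(),[430,230,.2])
print(s.x,s.fun.reshape(-1,2))
rl=R.from_euler('z',s.x[2]).as_matrix()
b=back('top',f([(669,255)]),95,c)[0];print('latch world',b,'case',rl.T@(b-[s.x[0],s.x[1],0]))
b=back('top',f([(290,137),(343,385)]),115,c);print('bail ends',b,(b-[s.x[0],s.x[1],0])@rl)
t=back('top',[(302,196),(450,203),(449,298),(299,291)],14,c);print(t,t.mean(0))
print('handle',P(s.x,np.array([[-124,0,106.]])))
w=robot.get_calibration('wrist');print(w, -w['R'].T@w['t'])
E
```

```text
[500.861 229.44    0.253] [[-0.735 -0.709]
 [ 0.231 -1.033]
 [ 1.601  0.059]
 [-1.03   0.613]
 [ 1.139 -0.006]
 [-1.193  0.938]]
latch world [516.031  58.216  95.   ] case [ -28.184 -169.569   95.   ]
bail ends [[570.573 245.596 115.   ]
 [449.463 213.895 115.   ]] [[ 71.537  -1.813 115.   ]
 [-53.654  -2.181 115.   ]]
[[ 637.481  -79.435   14.   ]
 [ 624.544 -458.802   14.   ]
 [ 385.995 -443.6     14.   ]
 [ 399.302  -72.124   14.   ]] [ 511.83 -263.49   14.  ]
handle [[380.811 198.394 106.   ]]
{'mtx': array([[325.192,   0.   , 282.686],
       [  0.   , 325.192, 209.386],
       [  0.   ,   0.   ,   1.   ]]), 'R': array([[ 0.219,  0.976, -0.002],
       [ 0.933, -0.209,  0.292],
       [ 0.284, -0.066, -0.956]]), 't': array([-649.275,  -34.947,  392.542])} [ 63.498 651.925 384.486]
```

```bash
cat >> h.py <<'E'
CASE=np.array([500.9,229.4,.253])
def C(x,y,z=0):  # case -> world
    c,s=np.cos(CASE[2]),np.sin(CASE[2]); return np.array([CASE[0]+c*x-s*y,CASE[1]+s*x+c*y,z])
def go(p,psi): # psi: yaw of tool y
    print('row',row(p,down(psi+np.pi/2)).round(3).tolist())
E
python3 -c "
from h import *
go([516,58,180],.253)"
```

```text
row [-490.623, -479.281, 34.33, -0.002, 0.001, 1.096]
```

The manual's scale: shifts go in cm and turns go in units of 0.2 rad. Converting my numbers, 16 mm is 1.6, 12 mm is 1.2, 0.95 rad is 4.75.

```bash
echo '[-3.5, -3.5, 0.3, 0, 0, 0.4, -7, -7, 0.5, 0, 0, 0.8, -10.5, -10.3, 0.8, 0, 0, 1.2, -14, -13.7, 1, 0, 0, 1.6, -16.4, -16, 1.2, 0, 0, 2, -19, -18.6, 1.4, 0, 0, 2.4, -21.8, -21.3, 1.6, 0, 0, 2.8, -24.5, -24, 1.7, 0, 0, 3.2, -27.3, -26.7, 1.9, 0, 0, 3.6, -30, -29.3, 2.1, 0, 0, 4, -32.7, -32, 2.3, 0, 0, 4.4, -35.4, -34.6, 2.5, 0, 0, 4.75]' | python3 shift.py 40; python3 -c "
from h import *
go([516,58,180],.253)"
```

```text
time_s: 1.1
ee_pos: [412.7, 216.4, 189.3]
orientation: [0.555, 0.832, -0.0, 0.0]
force: [0.2, 0.5, 0.3]
width: 39.9
gripper_force: 0.0
row [-185.936, 34.443, 9.306, -0.0, 0.0, 0.142]
```

```bash
echo '[-3.7, 0.7, 0.2, 0, 0, 0.15, -7.4, 1.4, 0.4, 0, 0, 0.3, -11.1, 2.1, 0.6, 0, 0, 0.45, -14.9, 2.8, 0.8, 0, 0, 0.6, -18.6, 3.4, 0.9, 0, 0, 0.71, -18.6, 3.4, 0.9, 0, 0, 0.71, -18.6, 3.4, 0.9, 0, 0, 0.71]' | python3 shift.py 40; python3 -c "
from h import *
s=robot.state();print(s['time_s'],s['ee_pos'],s['orientation'])
c=robot.get_calibration('wrist');im=robot.get_image('wrist')
print(proj('wrist',[C(-28,-170,95),C(-28,-145,95),C(-28,-195,95),C(-88,-106.5,122),C(88,-106.5,122)],c))
cv2.imwrite('pics/w1.png',im)
"
```

```text
time_s: 1.68
ee_pos: [515.9, 59.1, 180.0]
orientation: [0.612, 0.791, -0.0, -0.001]
force: [-0.1, 0.4, 0.4]
width: 40.0
gripper_force: 0.0
1.6833 [515.949  59.06  179.959] [ 0.612  0.791 -0.    -0.001]
[[281.324 215.885]
 [281.324 186.412]
 [281.33  243.716]
 [197.631 143.121]
 [434.548 146.836]]
```

View pics/w1.png

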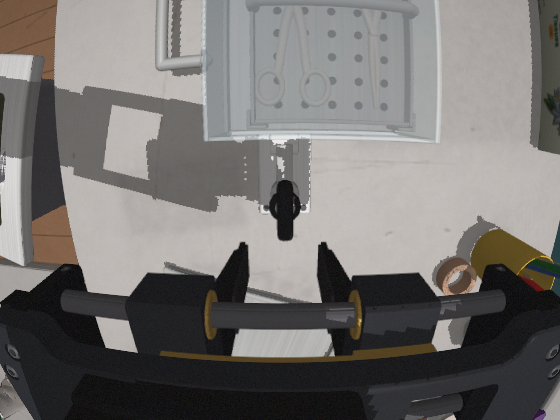

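The wrist view shows the T-handle at (286,210) and the cover's near corners at (203,139) and (439,143). All are about (+5,-4) px from the prediction, so I shift the case estimate by +4/+3 mm.

```bash
sed -i 's/^CASE=.*/CASE=np.array([504.,233.2,.253])/' h.py; python3 -c "
from h import *
print(proj('wrist',[C(-28,-170,95),C(-28,-145,95),C(-28,-195,95),C(-88,-106.5,122),C(88,-106.5,122)]))
go(C(-28,-170,65),.253)"
```

```text
[[286.351 213.946]
 [286.544 184.381]
 [286.151 241.891]
 [203.286 140.44 ]
 [439.483 145.281]]
row [0.299, 4.378, 115.0, -0.001, -0.001, 0.003]
```

Converted, 115 mm is 11.5, 105 mm is 10.5.

```bash
echo '[0.05, 0.44, 3, 0, 0, 0, 0.1, 0.44, 6, 0, 0, 0, 0.1, 0.44, 8.5, 0, 0, 0, 0.1, 0.44, 10.5, 0, 0, 0, 0.1, 0.44, 11.5, 0, 0, 0, 0.1, 0.44, 11.5, 0, 0, 0]' | python3 shift.py 40; echo '[0, 0, 0, 0, 0, 0, 0, 0, 0, 0, 0, 0, 0, 0, 0, 0, 0, 0, 0, 0, 0, 0, 0, 0, 0, 0, 0, 0, 0, 0, 0, 0, 0, 0, 0, 0]' | python3 shift.py 0 30
```

```text
time_s: 2.23
ee_pos: [517.0, 63.8, 62.8]
orientation: [0.61, 0.793, -0.002, -0.002]
force: [0.1, -0.4, -1.0]
width: 39.7
gripper_force: 0.0
time_s: 2.73
ee_pos: [517.1, 61.8, 67.3]
orientation: [0.61, 0.792, -0.003, -0.003]
force: [-14.1, -2.3, 11.3]
width: 16.6
gripper_force: 30.0
```

Converted, -1 mm is -0.1, 1.3 rad is 6.5.

```bash
echo '[0, -0.1, 0, 0, 0, 0.6, 0, -0.1, 0, 0, 0, 1.2, 0, -0.1, 0, 0, 0, 1.8, 0, -0.1, 0, 0, 0, 2.4, 0, -0.1, 0, 0, 0, 3, 0, -0.1, 0, 0, 0, 3.6, 0, -0.1, 0, 0, 0, 4.2, 0, -0.1, 0, 0, 0, 4.8, 0, -0.1, 0, 0, 0, 5.4, 0, -0.1, 0, 0, 0, 6, 0, -0.1, 0, 0, 0, 6.5, 0, -0.1, 0, 0, 0, 6.5]' | python3 shift.py; echo '[0, 0, 0, 0, 0, 0.6, 0, 0, 0, 0, 0, 1.2, 0, 0, 0, 0, 0, 1.2, 0, 0, 0, 0, 0, 1.2]' | python3 shift.py; python3 -c "
from h import *
s=robot.state();print(s['torque'],s['joints'])"
```

```text
time_s: 3.73
ee_pos: [519.3, 61.0, 67.3]
orientation: [0.966, 0.259, 0.0, 0.001]
force: [-2.4, -4.7, 2.9]
width: 16.8
gripper_force: 30.0
time_s: 4.07
ee_pos: [519.5, 60.5, 67.4]
orientation: [0.99, 0.143, 0.0, 0.002]
force: [-2.9, -6.6, 2.9]
width: 16.9
gripper_force: 30.0
[-1.078  0.566 -0.003] [ 0.015 -0.016  2.057 -0.004  1.098  1.3  ]
```

Converted, -120 mm is -12, -85 mm is -8.5.

```bash
echo '[0, 0, 0, 0, 0, 0, 0, 0, 0, 0, 0, 0, 0, 0, -1, 0, 0, 0, 0, 0, -4.5, 0, 0, 0, 0, 0, -8.5, 0, 0, 0, 0, 0, -12, 0, 0, 0]' | python3 shift.py 36; python3 -c "
from h import *
go(C(-124,0,175),.253); im=robot.get_image('top');cv2.imwrite('pics/top1.png',im)
import numpy as np
a=cv2.imread('pics/top0.png');d=np.abs(a.astype(int)-im).max(2);print('tray diff',d[190:305,295:460].mean())
"
```

```text
time_s: 4.57
ee_pos: [518.9, 62.6, 188.6]
orientation: [0.99, 0.144, 0.001, -0.0]
force: [-0.1, -0.4, 0.7]
width: 35.8
gripper_force: 0.0
row [-89.817, -172.144, 13.5, 0.001, -0.001, -1.536]
tray diff 18.289486166007904
```

Converted, 13 mm is 1.3, -172 mm is -17.2, -1.44 rad is -7.2.

```bash
echo '[-0.8, -1.5, 0, 0, 0, -0.6, -1.6, -3, 0, 0, 0, -1.2, -2.4, -4.5, 0, 0, 0, -1.8, -3.2, -6, 0, 0, 0, -2.4, -4, -7.5, 0, 0, 0, -3, -4.8, -9, 0, 0, 0, -3.6, -5.6, -10.5, 0, 0, 0, -4.2, -6.2, -12, 0, 0, 0, -4.8, -7, -13.5, 0, 0, 0, -5.4, -7.8, -15, 0.4, 0, 0, -6, -8.5, -16.3, 0.8, 0, 0, -6.6, -9, -17.2, 1.3, 0, 0, -7.2]' | python3 shift.py 36; echo '[0, 0, 0, 0, 0, -0.5, 0, 0, 0, 0, 0, -0.5, 0, 0, 0, 0, 0, -0.5]' | python3 shift.py; python3 -c "
from h import *
s=robot.state();c=robot.get_calibration('wrist');im=robot.get_image('wrist')
print(proj('wrist',[C(-124,40,106),C(-124,-40,106),C(-28,-170,95),C(-88,-106.5,122),C(-88,106.5,122)],c))
cv2.imwrite('pics/w2.png',im)
go(C(-124,0,87),.253)
"
```

```text
time_s: 5.62
ee_pos: [383.3, 202.9, 173.9]
orientation: [0.647, 0.763, 0.001, 0.0]
force: [-0.1, 0.6, 0.5]
width: 36.0
gripper_force: 0.0
time_s: 5.87
ee_pos: [384.0, 202.1, 173.6]
orientation: [0.611, 0.791, 0.001, 0.0]
force: [-0.8, -0.5, -0.7]
width: 36.0
gripper_force: 0.0
[[280.873 170.067]
 [280.812 267.084]
 [370.437 366.568]
 [321.837 341.248]
 [334.261  78.961]]
row [0.31, -0.281, 86.551, 0.002, -0.0, 0.002]
```

View pics/w2.png

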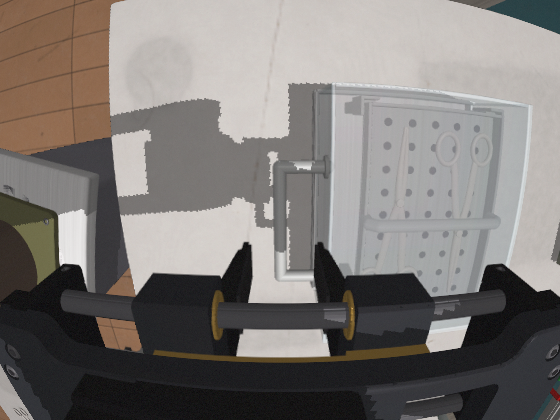

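The handle bar is at column 281, rows 168–275, as predicted. Descend and grip it.

Converted, 86 mm is 8.6, 55 mm is 5.5.

```bash
echo '[0, 0, 3, 0, 0, 0, 0, 0, 5.5, 0, 0, 0, 0, 0, 7.5, 0, 0, 0, 0, 0, 8.6, 0, 0, 0, 0, 0, 8.6, 0, 0, 0, 0, 0, 8.6, 0, 0, 0]' | python3 shift.py 30; echo '[0, 0, 0, 0, 0, 0, 0, 0, 0, 0, 0, 0, 0, 0, 0, 0, 0, 0, 0, 0, 0, 0, 0, 0]' | python3 shift.py 0 20
python3 -c "
from h import *
s=robot.state();p=s['ee_pos'];T=R.from_quat(s['orientation'])
th0=np.arctan2(88,-212)
# arc, relative to current grasp, in tool axes: y= case x, z = -z
for t in np.arange(.1,1.69,.1).tolist()+[1.65]:
    a=th0-t; q=230*np.array([np.cos(a)-np.cos(th0),np.sin(a)-np.sin(th0)]); print(round(t,2),q.round(1))
"
```

```text
time_s: 6.42
ee_pos: [384.0, 201.6, 86.9]
orientation: [0.611, 0.792, -0.0, -0.0]
force: [-1.2, -0.5, -0.4]
width: 29.9
gripper_force: 0.0
time_s: 6.75
ee_pos: [381.8, 201.3, 87.6]
orientation: [0.611, 0.792, -0.003, -0.002]
force: [-7.0, -2.6, 12.0]
width: 9.4
gripper_force: 20.0
0.1 [ 9.9 20.8]
0.2 [21.8 40.4]
0.3 [35.5 58.8]
0.4 [51.1 75.8]
0.5 [68.3 91. ]
0.6 [ 86.9 104.5]
0.7 [106.8 116.1]
0.8 [127.7 125.6]
0.9 [149.5 133. ]
1.0 [171.9 138.2]
1.1 [194.7 141.1]
1.2 [217.6 141.8]
1.3 [240.6 140.1]
1.4 [263.2 136.1]
1.5 [285.4 130. ]
1.6 [306.8 121.6]
1.65 [317.1 116.6]
```

Converted, 28 mm is 2.8, -59 mm is -5.9.

```bash
echo '[0, 0.5, -1.05, 0, 0, 0, 0, 1, -2.1, 0, 0, 0, 0, 1.6, -3.1, 0, 0, 0, 0, 2.2, -4.05, 0, 0, 0, 0, 2.8, -5, 0, 0, 0, 0, 3.55, -5.9, 0, 0, 0]' | python3 shift.py; echo '[0, 0.75, -0.9, 0, 0, 0, 0, 1.55, -1.7, 0, 0, 0, 0, 2.4, -2.5, 0, 0, 0, 0, 3.3, -3.2, 0, 0, 0, 0, 4.2, -3.9, 0, 0, 0, 0, 5.1, -4.6, 0, 0, 0, 0, 6.1, -5.2, 0, 0, 0, 0, 7.1, -5.7, 0, 0, 0, 0, 8.15, -6.2, 0, 0, 0, 0, 9.2, -6.7, 0, 0, 0]' | python3 shift.py
```

```text
time_s: 7.25
ee_pos: [414.8, 210.1, 146.1]
orientation: [0.611, 0.792, -0.004, -0.003]
force: [-12.6, -2.8, 8.8]
width: 9.1
gripper_force: 20.0
time_s: 8.08
ee_pos: [507.3, 234.8, 214.8]
orientation: [0.611, 0.792, 0.001, -0.0]
force: [-3.3, 0.8, 2.1]
width: 9.3
gripper_force: 20.0
```

Converted, 135.5 mm is 13.55, 67 mm is 6.7.

```bash
echo '[0, 1.1, -0.4, 0, 0, 0, 0, 2.2, -0.75, 0, 0, 0, 0, 3.3, -1, 0, 0, 0, 0, 4.4, -1.25, 0, 0, 0, 0, 5.6, -1.4, 0, 0, 0, 0, 6.7, -1.55, 0, 0, 0, 0, 7.8, -1.6, 0, 0, 0, 0, 9, -1.6, 0, 0, 0, 0, 10.1, -1.55, 0, 0, 0, 0, 11.3, -1.45, 0, 0, 0, 0, 12.4, -1.3, 0, 0, 0, 0, 13.55, -1.05, 0, 0, 0]' | python3 shift.py; echo '[0, 1.1, 0.3, 0, 0, 0, 0, 2.2, 0.6, 0, 0, 0, 0, 3.3, 1, 0, 0, 0, 0, 4.35, 1.45, 0, 0, 0, 0, 5.2, 1.85, 0, 0, 0, 0, 5.3, 1.9, 0, 0, 0]' | python3 shift.py; python3 -c "
from h import *
p=C(88,0,18);s=robot.state()['ee_pos']+[0,0,19];d=s-p;r=np.hypot(*d[:2]);print(r,d[2],np.hypot(r,d[2]),np.arctan2(88,-212)-np.arctan2(d[2],r))"
```

```text
time_s: 9.08
ee_pos: [638.7, 269.4, 223.8]
orientation: [0.611, 0.792, 0.001, -0.0]
force: [-1.2, 1.8, 0.3]
width: 9.5
gripper_force: 20.0
time_s: 9.58
ee_pos: [690.8, 282.9, 203.5]
orientation: [0.611, 0.792, 0.001, 0.0]
force: [1.0, 3.9, -0.1]
width: 9.0
gripper_force: 20.0
105.27696329122796 204.53490901657838 230.03862285764657 1.652695019454815
```

```bash
echo '[0, 0, 0, 0, 0, 0, 0, 0, 0, 0, 0, 0, 0, 0, -2, 0, 0, 0, 0, 0, -4.5, 0, 0, 0, 0, 0, -6.5, 0, 0, 0]' | python3 shift.py 40; python3 -c "
from h import *
go(C(6,-2,205),1.824)"
```

```text
time_s: 10.0
ee_pos: [689.0, 281.1, 270.3]
orientation: [0.611, 0.792, -0.001, 0.0]
force: [0.2, 0.0, 1.2]
width: 36.6
gripper_force: 0.0
row [-1.357, -185.02, 65.438, -0.002, 0.0, -1.567]
```

Converted, -185 mm is -18.5, -175 mm is -17.5, -1.44 rad is -7.2.

```bash
echo '[0, -2, 0, 0, 0, -0.6, 0, -4, 0, 0, 0, -1.2, 0, -6, 0, 0, 0, -1.8, 0, -8, 0, 0, 0, -2.4, 0, -10, 0, 0, 0, -3, 0, -12, 0, 0, 0, -3.6, 0, -14, 1, 0, 0, -4.2, 0, -16, 2, 0, 0, -4.8, 0, -17.5, 3, 0, 0, -5.4, 0, -18.5, 4, 0, 0, -6, 0, -18.5, 5, 0, 0, -6.6, -0.1, -18.5, 6, 0, 0, -7.2]' | python3 shift.py 50; echo '[0, 0, 0.5, 0, 0, -0.6, 0, 0, 0.5, 0, 0, -0.635, 0, 0, 0.5, 0, 0, -0.635]' | python3 shift.py; python3 -c "
from h import *
s=robot.state();c=robot.get_calibration('wrist');im=robot.get_image('wrist')
print(s['ee_pos']);print(proj('wrist',[C(8-50,0,112),C(8,0,112),C(8+50,0,112),C(10-65,95,98),C(10-65,-95,98),C(75,95,98),C(75,-95,98)],c))
cv2.imwrite('pics/w3.png',im);cv2.imwrite('pics/top2.png',robot.get_image('top'))
"
```

```text
time_s: 11.0
ee_pos: [509.8, 233.2, 209.3]
orientation: [-0.066, 0.998, -0.0, 0.0]
force: [-0.3, 0.0, -0.1]
width: 50.2
gripper_force: 0.0
time_s: 11.25
ee_pos: [510.3, 233.5, 204.2]
orientation: [-0.125, 0.992, -0.0, -0.0]
force: [0.7, 0.8, 0.8]
width: 50.1
gripper_force: 0.0
[510.317 233.451 204.203]
[[284.743 154.059]
 [284.788 212.809]
 [284.79  265.584]
 [392.425 139.412]
 [176.5   139.715]
 [380.368 272.583]
 [188.795 273.054]]
```

View pics/w3.png

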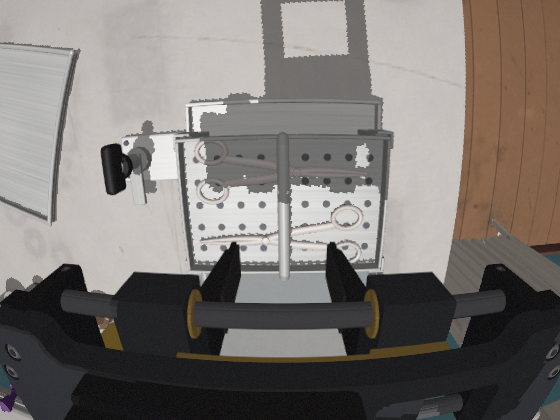

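The tray is central: rim front corners at (179,135) and (390,135), bail at column 284, both forceps clear of the grasp point (row 213). The latch is turned, tongue along case x. Descend and grip.

```bash
python3 -c "
from h import *
go(C(8,0,95),1.824)"; echo '[0, 0, 3.5, 0, 0, 0, 0, 0, 7, 0, 0, 0, 0, 0, 9.5, 0, 0, 0, 0, 0.1, 10.8, 0, 0, 0, 0, 0.1, 10.9, 0, 0, 0, 0, 0.1, 10.9, 0, 0, 0]' | python3 shift.py 50; echo '[0, 0, 0, 0, 0, 0, 0, 0, 0, 0, 0, 0, 0, 0, 0, 0, 0, 0, 0, 0, 0, 0, 0, 0, 0, 0, 0, 0, 0, 0]' | python3 shift.py 0 50
```

```text
row [-0.994, 1.166, 110.013, -0.0, 0.001, -0.003]
time_s: 11.85
ee_pos: [510.7, 235.1, 95.5]
orientation: [-0.126, 0.992, -0.0, -0.0]
force: [0.4, -0.1, 1.2]
width: 50.0
gripper_force: 0.0
time_s: 12.27
ee_pos: [510.9, 235.2, 96.1]
orientation: [-0.126, 0.992, 0.0, 0.001]
force: [-0.7, 0.2, 0.0]
width: 21.9
gripper_force: 0.0
```

Converted, -120 mm is -12, -112 mm is -11.2.

```bash
echo '[0, 0, 0, 0, 0, 0, 0, 0, 0, 0, 0, 0, 0, 0, 0, 0, 0, 0, 0, 0, 0, 0, 0, 0, 0, 0, 0, 0, 0, 0]' | python3 shift.py 0 50;  echo '[0, 0, -0.5, 0, 0, 0, 0, 0, -1.2, 0, 0, 0, 0, 0, -2, 0, 0, 0, 0, 0, -3, 0, 0, 0, 0, 0, -4.2, 0, 0, 0, 0, 0, -5.5, 0, 0, 0, 0, 0, -7, 0, 0, 0, 0, 0, -8.5, 0, 0, 0, 0, 0, -10, 0, 0, 0, 0, 0, -11.2, 0, 0, 0, 0, 0, -12, 0, 0, 0, 0, 0, -12, 0, 0, 0]' | python3 shift.py; python3 -c "
from h import *
cv2.imwrite('pics/w4.png',robot.get_image('wrist'));im=robot.get_image('top');cv2.imwrite('pics/top3.png',im);cv2.imwrite('pics/c.png',cv2.resize(im[150:330],None,fx=1.4,fy=1.4))"
```

```text
time_s: 12.68
ee_pos: [510.6, 234.8, 95.4]
orientation: [-0.126, 0.992, -0.0, 0.0]
force: [0.1, -2.4, 1.7]
width: 8.7
gripper_force: 50.0
time_s: 13.68
ee_pos: [511.7, 235.5, 218.4]
orientation: [-0.126, 0.992, 0.001, 0.002]
force: [-0.6, 0.1, -2.7]
width: 8.9
gripper_force: 50.0
```

View pics/top3.png

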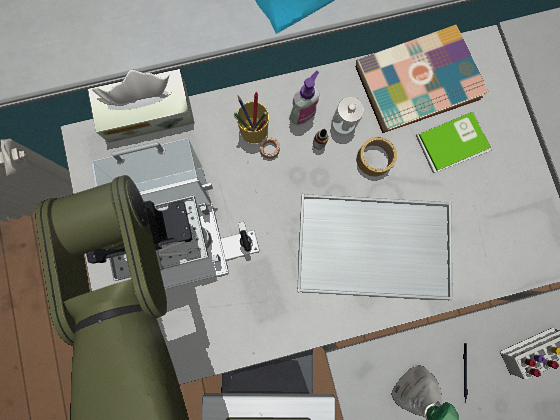

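Tray lifted level. The dressing tray is unmoved (corners as before) and the cover is fully open at the back.

```bash
cat >> h.py <<'E'
DT=np.array([514.,-261.,-.034])
def D(x,y,z=0):
    c,s=np.cos(DT[2]),np.sin(DT[2]); return np.array([DT[0]+c*x-s*y,DT[1]+s*x+c*y,z])
E
python3 -c "
from h import *
print(D(0,-113)); go(D(0,-113,170),-.034)"
```

```text
[ 510.159 -373.935    0.   ]
row [152.773, -589.436, 45.243, 0.0, 0.0, 1.858]
```

Converted, -343 mm is -34.3, -311 mm is -31.1, 1.11 rad is 5.55.

```bash
echo '[0.3, -1.2, 0, 0, 0, 0.25, 0.8, -3.2, 0, 0, 0, 0.65, 1.5, -5.9, 0, 0, 0, 1.1, 2.3, -8.8, 0, 0, 0, 1.55, 3.1, -11.8, 0, 0, 0, 2.05, 3.9, -15, 0, 0, 0, 2.55, 4.7, -18.2, 0, 0, 0, 3.05, 5.5, -21.4, 0, 0, 0, 3.55, 6.3, -24.6, 0, 0, 0, 4.05, 7.2, -27.9, 0, 0, 0, 4.55, 8, -31.1, 0, 0, 0, 5.05, 8.8, -34.3, 0, 0, 0, 5.55]' | python3 shift.py; python3 -c "
from h import *
go(D(0,-113,170),-.034)"
```

```text
time_s: 14.78
ee_pos: [510.1, -120.5, 213.6]
orientation: [0.418, 0.909, -0.0, -0.001]
force: [1.8, -0.0, -3.0]
width: 9.0
gripper_force: 50.0
row [-192.52, -164.903, 43.41, -0.002, -0.002, 0.743]
```

Converted, -192.5 mm is -19.25, -192 mm is -19.2, 0.743 rad is 3.715.

```bash
echo '[-2.5, -2.1, 0, 0, 0, 0.5, -5, -4.3, 0, 0, 0, 1, -7.5, -6.4, 0, 0, 0, 1.45, -10, -8.6, 0, 0, 0, 1.9, -12.4, -10.6, 0.3, 0, 0, 2.35, -14.6, -12.5, 0.8, 0, 0, 2.75, -16.4, -14.1, 1.6, 0, 0, 3.1, -17.8, -15.3, 2.5, 0, 0, 3.4, -18.7, -16.1, 3.4, 0, 0, 3.6, -19.2, -16.5, 4, 0, 0, 3.715, -19.25, -16.5, 4.3, 0, 0, 3.715, -19.25, -16.5, 4.3, 0, 0, 3.715]' | python3 shift.py; python3 -c "
from h import *
s=robot.state();print(s['ee_pos']);c=robot.get_calibration('wrist');im=robot.get_image('wrist');cv2.imwrite('pics/w5.png',im)
print(proj('wrist',[D(120,190,14),D(-120,190,14),D(120,-190,14),D(-120,-190,14)],c)); cv2.imwrite('pics/top4.png',robot.get_image('top'))
go(D(0,-113,25),-.034)"
```

```text
time_s: 15.78
ee_pos: [511.8, -371.7, 170.1]
orientation: [0.717, 0.697, 0.0, -0.002]
force: [-1.1, 1.3, -3.0]
width: 8.8
gripper_force: 50.0
[ 511.763 -371.715  170.062]
[[391.811 -67.816]
 [172.612 -68.355]
 [384.016 261.992]
 [176.496 260.47 ]]
row [-2.349, -2.372, 147.009, -0.0, -0.001, 0.006]
```

View pics/w5.png

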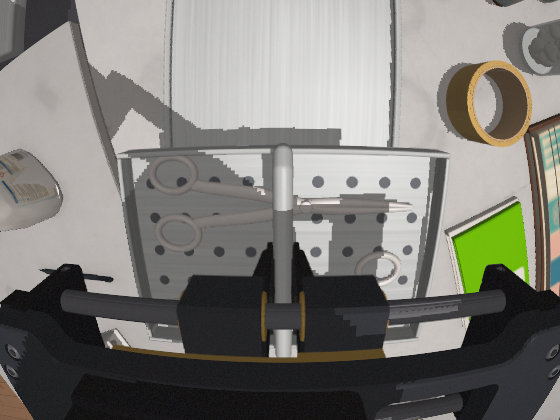

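The instrument tray hangs level and centred (columns 118–447) over the dressing tray (rims at columns 168 and 396). I'll check that the dressing tray's left end hasn't shifted, then lower.

```bash
python3 -c "
from h import *
a=cv2.imread('pics/top0.png').astype(int)
for n in (3,4):
    b=cv2.imread(f'pics/top{n}.png').astype(int);d=abs(a-b).max(2);print(d[188:204,294:330].mean(),d[284:298,292:320].mean(),d[200:290,296:306].mean())
"; echo '[-0.1, -0.1, 3, 0, 0, 0, -0.24, -0.24, 6, 0, 0, 0, -0.24, -0.24, 9, 0, 0, 0, -0.24, -0.24, 11.5, 0, 0, 0, -0.24, -0.24, 13.2, 0, 0, 0, -0.24, -0.24, 14.2, 0, 0, 0, -0.24, -0.24, 14.5, 0, 0, 0, -0.24, -0.24, 14.5, 0, 0, 0]' | python3 shift.py
```

```text
19.76388888888889 20.237244897959183 20.255555555555556
11.84548611111111 11.987244897959183 11.95
time_s: 16.55
ee_pos: [510.4, -374.6, 27.4]
orientation: [0.717, 0.697, 0.0, 0.0]
force: [1.5, 0.3, -3.0]
width: 8.7
gripper_force: 50.0
```

Converted, 6 mm is 0.6, 7.5 mm is 0.75.

```bash
echo '[0, 0, 0.2, 0, 0, 0, 0, 0, 0.4, 0, 0, 0, 0, 0, 0.6, 0, 0, 0, 0, 0, 0.75, 0, 0, 0, 0, 0, 0.75, 0, 0, 0]' | python3 shift.py
```

```text
time_s: 16.97
ee_pos: [510.1, -375.1, 19.8]
orientation: [0.717, 0.697, -0.0, 0.0]
force: [-0.3, 0.4, -2.7]
width: 9.6
gripper_force: 50.0
```

Converted, 1.5 mm is 0.15, 1 mm is 0.1.

```bash
echo '[0, 0, 0.1, 0, 0, 0, 0, 0, 0.15, 0, 0, 0, 0, 0, 0.15, 0, 0, 0]' | python3 shift.py
```

```text
time_s: 17.22
ee_pos: [510.3, -375.2, 19.5]
orientation: [0.717, 0.697, -0.0, 0.0]
force: [-3.3, 3.2, 5.1]
width: 8.9
gripper_force: 50.0
```

```bash
echo '[0, 0, 0, 0, 0, 0, 0, 0, 0, 0, 0, 0, 0, 0, 0, 0, 0, 0, 0, 0, -1.5, 0, 0, 0, 0, 0, -5, 0, 0, 0, 0, 0, -9, 0, 0, 0, 0, 0, -13, 0, 0, 0, 0, 0, -17, 0, 0, 0]' | python3 shift.py 40; python3 -c "
from h import *
go(C(8,-75,190),.253)"
```

```text
time_s: 17.88
ee_pos: [510.0, -374.9, 191.0]
orientation: [0.717, 0.697, 0.0, 0.0]
force: [0.3, -0.7, 0.1]
width: 40.1
gripper_force: 0.0
row [537.811, 4.98, 0.721, 0.001, 0.001, -0.282]
```

```bash
echo '[4, 0, 0, 0, 0, 0, 8, 0, 0, 0, 0, 0, 12, 0, 0, 0, 0, 0, 16, 0, 0, 0, 0, 0, 20, 0, 0, 0, 0, 0, 24, 0, 0, 0, 0, 0, 28, 0.1, 0, 0, 0, 0, 32, 0.2, 0, 0, 0, -0.35, 36, 0.3, 0, 0, 0, -0.7, 40, 0.3, 0, 0, 0, -1.05, 44, 0.4, 0, 0, 0, -1.41, 48, 0.4, 0, 0, 0, -1.41]' | python3 shift.py 90; python3 -c "
from h import *
go(C(8,-75,190),.253)"
```

```text
time_s: 18.88
ee_pos: [528.0, 106.7, 189.6]
orientation: [0.611, 0.791, 0.001, 0.001]
force: [-0.5, -0.1, -0.2]
width: 90.0
gripper_force: 0.0
row [53.433, 16.543, -0.358, 0.002, 0.0, 0.002]
```

```bash
echo '[2.5, 0.8, 0, 0, 0, 0, 5, 1.6, 0, 0, 0, 0, 5.3, 1.65, 0, 0, 0, 0, 5.3, 1.65, 0, 0, 0, 0]' | python3 shift.py 90; python3 -c "
from h import *
s=robot.state();print(s['ee_pos']);c=robot.get_calibration('wrist');im=robot.get_image('wrist');cv2.imwrite('pics/w6.png',im)
print(proj('wrist',[C(10,55,48),C(10,55,76),C(10,-55,48),C(10,-55,76)],c)); cv2.imwrite('pics/top5.png',robot.get_image('top'))"
```

```text
time_s: 19.22
ee_pos: [530.7, 161.4, 189.1]
orientation: [0.611, 0.792, 0.0, 0.0]
force: [0.2, -0.7, 1.3]
width: 90.2
gripper_force: 0.0
[530.686 161.419 189.076]
[[283.844  62.553]
 [283.997  57.672]
 [283.426 175.987]
 [283.534 182.021]]
```

View pics/w6.png

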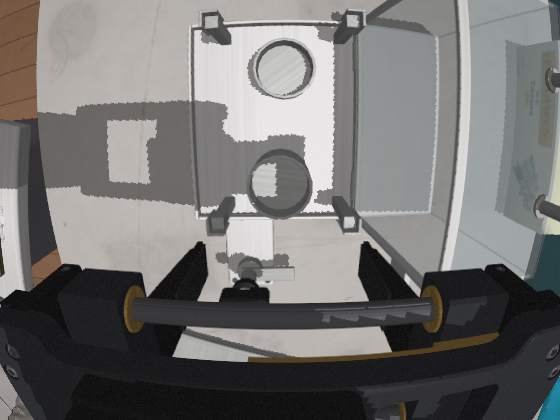

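```bash
python3 - <<'E'
from h import *
im=cv2.imread('pics/w6.png');g=cv2.cvtColor(im,cv2.COLOR_BGR2GRAY)
crop=cv2.resize(im[20:230,230:340],None,fx=2.8,fy=2.8,interpolation=cv2.INTER_CUBIC)
ov=crop.copy()
t=np.linspace(0,2*np.pi,60)
for yy in (55,-55):
  for z,col in((48,(0,0,255)),(76,(255,0,0))):
    P=C(10,yy,z)+np.c_[30*np.cos(t),30*np.sin(t),0*t]
    u=(proj('wrist',P)-[230,20])*2.8
    cv2.polylines(ov,[u.astype(int)],True,col,1)
cv2.imwrite('pics/w6c.png',np.hstack([crop,ov]))
E
```

```text
(no output)
```

View pics/w6c.png

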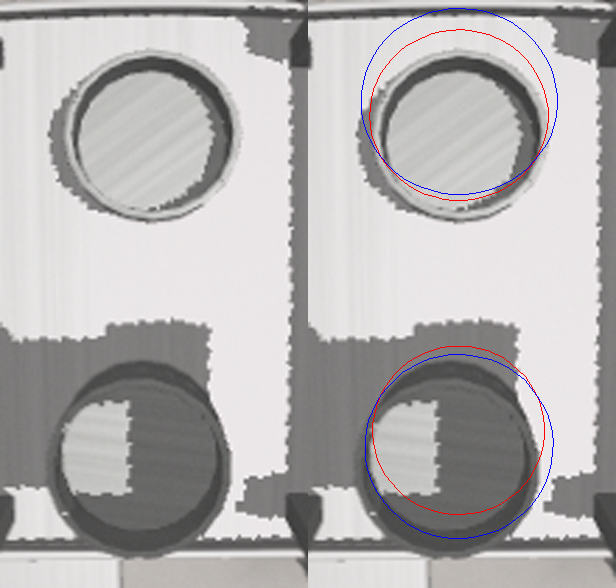

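The left pot is single (rim radius ~30.5 px, centre (284.5,68)). The right one is a nested pair (rim radius ~32.5 px, centre (279.6,186.8)).

```bash
python3 -c "
from h import *
c=robot.get_calibration('wrist')
for px,z in (((284.5,68.2),48),((279.6,186.8),76)):
    b=back('wrist',[px],z,c)[0];r=R.from_euler('z',-CASE[2]).apply(b-[CASE[0],CASE[1],0]);print(b,r)
b=back('wrist',[(279.6,186.8)],76,c)[0]
go([b[0],b[1],130],.253); go([b[0],b[1],4+28+38-19],.253)
"
```

```text
[502.279 281.938  48.   ] [10.534 47.618 48.   ]
[525.204 175.6    76.   ] [  6.111 -61.074  76.   ]
row [16.883, -1.442, 58.729, 0.001, 0.001, 0.0]
row [16.925, -1.488, 137.729, 0.001, 0.001, 0.0]
```

The manual's scale: shifts go in cm and turns go in units of 0.2 rad. Converting my numbers, 137.5 mm is 13.75, 132 mm is 13.2.

```bash
echo '[0.8, -0.1, 3, 0, 0, 0, 1.7, -0.15, 6, 0, 0, 0, 1.7, -0.15, 9, 0, 0, 0, 1.7, -0.15, 11.5, 0, 0, 0, 1.7, -0.15, 13.2, 0, 0, 0, 1.7, -0.15, 13.75, 0, 0, 0, 1.7, -0.15, 13.75, 0, 0, 0]' | python3 shift.py 90; echo '[0, 0, 0, 0, 0, 0, 0, 0, 0, 0, 0, 0, 0, 0, 0, 0, 0, 0, 0, 0, 0, 0, 0, 0, 0, 0, 0, 0, 0, 0, 0, 0, 0, 0, 0, 0]' | python3 shift.py 40 20; echo '[0, 0, -0.3, 0, 0, 0, 0, 0, -1, 0, 0, 0, 0, 0, -2, 0, 0, 0, 0, 0, -3.5, 0, 0, 0, 0, 0, -5, 0, 0, 0, 0, 0, -7, 0, 0, 0, 0, 0, -10, 0, 0, 0, 0, 0, -12, 0, 0, 0, 0, 0, -12, 0, 0, 0]' | python3 shift.py; python3 -c "
from h import *
im=robot.get_image('top');cv2.imwrite('pics/top6.png',im);cv2.imwrite('pics/w7.png',robot.get_image('wrist'))
a=cv2.imread('pics/top0.png').astype(int);d=abs(a-im).max(2);print(d[188:204,294:330].mean(),d[284:298,292:320].mean(),d[200:290,296:306].mean(),d[190:205,440:455].mean(),d[290:304,440:455].mean())
go(D(58,20,160),-.034)"
```

```text
time_s: 19.9
ee_pos: [523.8, 174.7, 49.0]
orientation: [0.613, 0.79, -0.001, -0.001]
force: [-0.7, -0.0, 0.0]
width: 90.0
gripper_force: 0.0
time_s: 20.4
ee_pos: [525.3, 176.3, 51.6]
orientation: [0.612, 0.791, 0.0, 0.0]
force: [0.1, -0.7, 3.1]
width: 60.0
gripper_force: 20.0
time_s: 21.15
ee_pos: [528.2, 177.1, 177.5]
orientation: [0.612, 0.791, 0.004, 0.003]
force: [1.1, -0.4, -0.1]
width: 60.6
gripper_force: 20.0
22.71875 23.415816326530614 23.394444444444446 22.635555555555555 21.233333333333334
row [-417.822, -59.444, 11.911, 0.003, -0.0, 0.287]
```

```bash
python3 -c "
import cv2,numpy as np
w=cv2.imread('pics/w7.png');t=cv2.imread('pics/top6.png')
cv2.imwrite('pics/m1.png',np.hstack([w[0:300,140:440],cv2.resize(t[180:310,60:270],(484,300))]))"
```

```text
(no output)
```

View pics/m1.png

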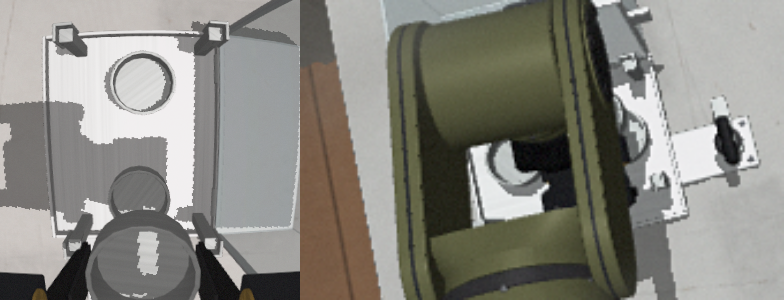

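Converted, -180 mm is -18, -59 mm is -5.9, 0.287 rad is 1.435.

```bash
echo '[-2, -0.3, 0, 0, 0, 0.1, -6, -0.8, 0, 0, 0, 0.25, -10, -1.4, 0, 0, 0, 0.4, -14, -2, 0, 0, 0, 0.55, -18, -2.6, 0, 0, 0, 0.7, -22, -3.1, 0, 0, 0, 0.85, -26, -3.7, 0, 0, 0, 1, -30, -4.3, 0, 0, 0, 1.1, -34, -4.8, 0, 0, 0, 1.25, -37.5, -5.3, 0.4, 0, 0, 1.35, -40.5, -5.8, 1, 0, 0, 1.435, -41.7, -5.9, 1.2, 0, 0, 1.435]' | python3 shift.py; echo '[0, 0, 0, 0, 0, 0, 0, 0, 0, 0, 0, 0]' | python3 shift.py; python3 -c "
from h import *
s=robot.state();print(s['ee_pos']);c=robot.get_calibration('wrist');im=robot.get_image('wrist');cv2.imwrite('pics/w8.png',im)
print(proj('wrist',[D(118,100,14),D(-118,100,14),D(118,188,14),D(-118,188,14)],c)); 
go(D(55,20,29),-.034)"
```

```text
time_s: 22.25
ee_pos: [570.5, -245.4, 155.3]
orientation: [0.72, 0.694, -0.001, -0.002]
force: [0.3, 0.8, -1.5]
width: 60.2
gripper_force: 20.0
time_s: 22.42
ee_pos: [571.3, -241.6, 156.7]
orientation: [0.719, 0.695, -0.0, -0.002]
force: [0.5, 0.7, -0.8]
width: 60.0
gripper_force: 20.0
[ 571.256 -241.636  156.682]
[[345.425 118.716]
 [115.022 125.793]
 [345.684  30.513]
 [113.838  44.205]]
row [-2.186, -1.637, 128.371, -0.002, -0.002, 0.001]
```

View pics/w8.png

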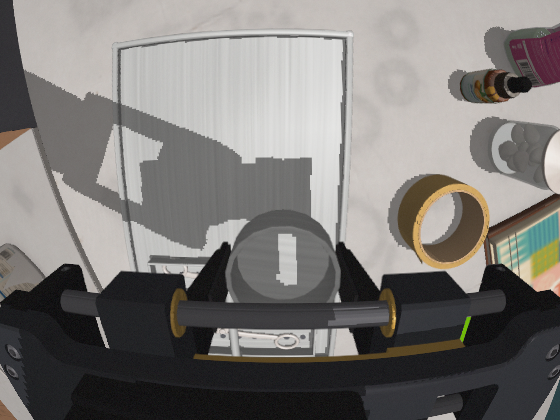

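The dressing tray corners are at (116,44) and (350,35), as predicted, with the instrument tray behind. Lower the pot.

```bash
echo '[-0.1, -0.1, 3, 0, 0, 0, -0.2, 0, 6.5, 0, 0, 0, -0.2, 0, 9.5, 0, 0, 0, -0.2, 0, 11.5, 0, 0, 0, -0.2, 0, 12.5, 0, 0, 0, -0.2, 0, 12.9, 0, 0, 0, -0.2, 0, 13.2, 0, 0, 0, -0.2, 0, 13.2, 0, 0, 0]' | python3 shift.py; echo '[0, 0, 0.1, 0, 0, 0, 0, 0, 0.2, 0, 0, 0, 0, 0, 0.2, 0, 0, 0]' | python3 shift.py
```

```text
time_s: 23.13
ee_pos: [573.1, -244.0, 27.8]
orientation: [0.719, 0.695, 0.0, 0.001]
force: [0.7, -0.3, -1.2]
width: 60.2
gripper_force: 20.0
time_s: 23.38
ee_pos: [572.9, -244.6, 25.8]
orientation: [0.719, 0.695, 0.0, 0.001]
force: [-0.3, 0.1, -0.9]
width: 60.0
gripper_force: 20.0
```

Converted, 2.5 mm is 0.25, 2 mm is 0.2.

```bash
echo '[0, 0, 0.1, 0, 0, 0, 0, 0, 0.2, 0, 0, 0, 0, 0, 0.25, 0, 0, 0, 0, 0, 0.25, 0, 0, 0]' | python3 shift.py
```

```text
time_s: 23.72
ee_pos: [572.6, -244.6, 23.6]
orientation: [0.719, 0.695, 0.0, 0.0]
force: [-2.5, 0.6, 5.5]
width: 59.9
gripper_force: 20.0
```

Converted, -135 mm is -13.5, -110 mm is -11.

```bash
echo '[0, 0, 0, 0, 0, 0, 0, 0, 0, 0, 0, 0, 0, 0, -0.3, 0, 0, 0, 0, 0, -3, 0, 0, 0, 0, 0, -7, 0, 0, 0, 0, 0, -11, 0, 0, 0, 0, 0, -13.5, 0, 0, 0]' | python3 shift.py 78; python3 -c "
from h import *
go(C(6.1,-61,150),.253)"
```

```text
time_s: 24.3
ee_pos: [573.6, -245.0, 161.8]
orientation: [0.719, 0.695, 0.001, 0.002]
force: [1.0, -0.9, 0.6]
width: 78.1
gripper_force: 0.0
row [418.785, -62.709, 10.581, 0.004, 0.003, -0.287]
```

```bash
echo '[4, -0.6, 0, 0, 0, -0.15, 8, -1.2, 0, 0, 0, -0.3, 12, -1.8, 0, 0, 0, -0.45, 16, -2.4, 0, 0, 0, -0.6, 20, -3, 0, 0, 0, -0.75, 24, -3.6, 0, 0, 0, -0.9, 28, -4.2, 0, 0, 0, -1.05, 32, -4.8, 0, 0, 0, -1.2, 36, -5.4, 0, 0, 0, -1.35, 39.5, -5.9, 0.4, 0, 0, -1.435, 41.5, -6.2, 0.8, 0, 0, -1.435, 41.9, -6.25, 1, 0, 0, -1.435]' | python3 shift.py 90; echo '[0, 0, 0, 0, 0, 0, 0, 0, 0, 0, 0, 0]' | python3 shift.py; python3 -c "
from h import *
go(C(6.1,-61,23),.253);s=robot.state();im=robot.get_image('wrist');cv2.imwrite('pics/w9.png',im)
t=np.linspace(0,2*np.pi,60);print(proj('wrist',C(6.1,-61,48)))
ov=im.copy();cv2.polylines(ov,[proj('wrist',C(6.1,-61,48)+np.c_[30*np.cos(t),30*np.sin(t),0*t]).astype(int)],True,(0,0,255),1)
top=robot.get_image('top');cv2.imwrite('pics/top7.png',top)
cv2.imwrite('pics/m2.png',np.hstack([ov[0:300,140:440],cv2.resize(top[180:310,285:465],(415,300))]))
"
```

```text
time_s: 25.3
ee_pos: [523.0, 179.7, 146.8]
orientation: [0.611, 0.792, 0.0, -0.0]
force: [-1.2, -0.2, -0.1]
width: 89.9
gripper_force: 0.0
time_s: 25.47
ee_pos: [523.9, 176.1, 147.0]
orientation: [0.612, 0.791, -0.0, 0.0]
force: [0.2, -0.3, -0.2]
width: 90.1
gripper_force: 0.0
row [-0.629, 1.163, 124.015, -0.0, 0.001, 0.0]
[[282.284 209.466]]
```

View pics/m2.png

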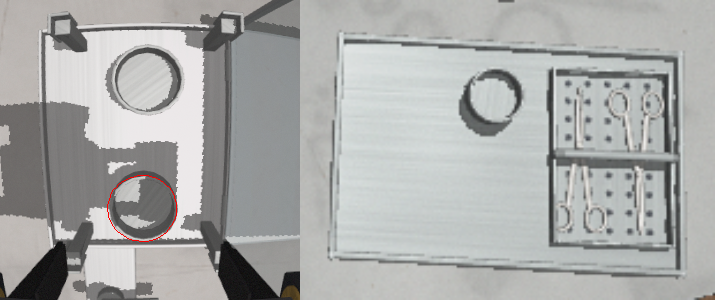

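The right low pot matches the red circle. The tray with both forceps and the first pot stand flat on the dressing tray. Descend.

Converted, 124 mm is 12.4, 1 mm is 0.1.

```bash
echo '[-0.06, 0.1, 3, 0, 0, 0, -0.06, 0.1, 6, 0, 0, 0, -0.06, 0.1, 9, 0, 0, 0, -0.06, 0.1, 11, 0, 0, 0, -0.06, 0.1, 12, 0, 0, 0, -0.06, 0.1, 12.4, 0, 0, 0, -0.06, 0.1, 12.4, 0, 0, 0]' | python3 shift.py 90; echo '[0, 0, 0, 0, 0, 0, 0, 0, 0, 0, 0, 0, 0, 0, 0, 0, 0, 0, 0, 0, 0, 0, 0, 0, 0, 0, 0, 0, 0, 0, 0, 0, 0, 0, 0, 0]' | python3 shift.py 40 20; echo '[0, 0, -0.3, 0, 0, 0, 0, 0, -1, 0, 0, 0, 0, 0, -2, 0, 0, 0, 0, 0, -3.5, 0, 0, 0, 0, 0, -5.5, 0, 0, 0, 0, 0, -8, 0, 0, 0, 0, 0, -11, 0, 0, 0, 0, 0, -13.5, 0, 0, 0, 0, 0, -13.5, 0, 0, 0]' | python3 shift.py; python3 -c "
from h import *
go(D(-55,20,160),-.034)
c=robot.get_calibration('wrist')"
```

```text
time_s: 26.15
ee_pos: [525.2, 175.5, 22.9]
orientation: [0.613, 0.79, -0.0, -0.0]
force: [0.0, 1.9, 0.3]
width: 90.3
gripper_force: 0.0
time_s: 26.65
ee_pos: [524.9, 176.3, 23.9]
orientation: [0.612, 0.791, -0.0, -0.0]
force: [-3.7, -0.7, 4.6]
width: 58.3
gripper_force: 27.1
time_s: 27.4
ee_pos: [529.0, 177.3, 166.0]
orientation: [0.612, 0.791, 0.005, 0.004]
force: [1.1, 0.5, -0.3]
width: 58.3
gripper_force: 27.0
row [-385.813, -171.376, 3.924, 0.013, -0.002, 0.287]
```

Converted, -20 mm is -2, 4 mm is 0.4, 0.287 rad is 1.435.

```bash
echo '[-2, -0.9, 0, 0, 0, 0.1, -5.5, -2.5, 0, 0, 0, 0.25, -9.2, -4.1, 0, 0, 0, 0.4, -12.9, -5.7, 0, 0, 0, 0.55, -16.6, -7.3, 0, 0, 0, 0.7, -20.3, -9, 0, 0, 0, 0.85, -24, -10.6, 0, 0, 0, 1, -27.7, -12.3, 0, 0, 0, 1.1, -31.2, -13.9, 0, 0, 0, 1.25, -34.5, -15.4, 0.2, 0, 0, 1.35, -37.2, -16.6, 0.4, 0, 0, 1.435, -38.5, -17.1, 0.4, 0, 0, 1.435]' | python3 shift.py; echo '[0, 0, 0, 0, 0, 0, 0, 0, 0, 0, 0, 0]' | python3 shift.py; python3 -c "
from h import *
im=robot.get_image('wrist');cv2.imwrite('pics/w10.png',im);top=robot.get_image('top');cv2.imwrite('pics/top8.png',top)
g=lambda n:cv2.Canny(cv2.imread(n)[185:310,290:460],60,120)
a=cv2.imread('pics/top7.png');t=a[188:206,294:316]
for n,(y,x) in dict(tl=(188,294),bl=(282,292)).items():
    r=cv2.matchTemplate(top[y-15:y+33,x-15:x+37],a[y:y+18,x:x+22],cv2.TM_CCOEFF_NORMED);_,v,_,l=cv2.minMaxLoc(r);print(n,v,l)
go(D(-55,20,29),-.034)"
```

```text
time_s: 28.4
ee_pos: [454.5, -242.0, 153.4]
orientation: [0.72, 0.694, -0.0, -0.0]
force: [0.3, -0.2, -0.8]
width: 57.9
gripper_force: 27.0
time_s: 28.57
ee_pos: [455.6, -239.1, 153.7]
orientation: [0.719, 0.695, 0.0, -0.001]
force: [0.6, 0.7, -1.6]
width: 58.3
gripper_force: 27.0
tl 0.9978572726249695 (15, 15)
bl 0.9958179593086243 (15, 15)
row [-1.084, 3.779, 124.873, -0.0, -0.001, 0.001]
```

Converted, 127 mm is 12.7, 126 mm is 12.6.

```bash
echo '[-0.1, 0.1, 3, 0, 0, 0, -0.1, 0.38, 6.5, 0, 0, 0, -0.1, 0.38, 9.5, 0, 0, 0, -0.1, 0.38, 11.3, 0, 0, 0, -0.1, 0.38, 12.2, 0, 0, 0, -0.1, 0.38, 12.6, 0, 0, 0, -0.1, 0.38, 12.7, 0, 0, 0, -0.1, 0.38, 12.7, 0, 0, 0]' | python3 shift.py; echo '[0, 0, 0.1, 0, 0, 0, 0, 0, 0.2, 0, 0, 0, 0, 0, 0.25, 0, 0, 0, 0, 0, 0.25, 0, 0, 0]' | python3 shift.py
```

```text
time_s: 29.33
ee_pos: [460.7, -240.5, 28.4]
orientation: [0.719, 0.695, 0.0, 0.001]
force: [0.1, -0.1, -0.3]
width: 58.2
gripper_force: 27.0
time_s: 29.67
ee_pos: [459.9, -240.7, 25.2]
orientation: [0.719, 0.695, 0.0, 0.001]
force: [-0.3, 0.8, -1.7]
width: 58.2
gripper_force: 27.0
```

Converted, 1.5 mm is 0.15, 1 mm is 0.1.

```bash
echo '[0, 0, 0.1, 0, 0, 0, 0, 0, 0.15, 0, 0, 0, 0, 0, 0.15, 0, 0, 0]' | python3 shift.py;  echo '[0, 0, 0.05, 0, 0, 0, 0, 0, 0.1, 0, 0, 0, 0, 0, 0.1, 0, 0, 0]' | python3 shift.py
```

```text
time_s: 29.92
ee_pos: [459.9, -240.7, 23.9]
orientation: [0.719, 0.695, 0.0, 0.0]
force: [-0.7, 0.9, 4.2]
width: 58.2
gripper_force: 27.0
time_s: 30.17
ee_pos: [460.0, -240.7, 23.9]
orientation: [0.719, 0.695, -0.0, -0.0]
force: [-4.7, 2.9, 11.1]
width: 58.3
gripper_force: 27.1
```

Contact. Release, lift, and go to the left pot.

```bash
echo '[0, 0, -0.1, 0, 0, 0, 0, 0, -0.1, 0, 0, 0, 0, 0, -0.3, 0, 0, 0, 0, 0, -3, 0, 0, 0, 0, 0, -7, 0, 0, 0, 0, 0, -11, 0, 0, 0, 0, 0, -13.5, 0, 0, 0]' | python3 shift.py 78; python3 -c "
from h import *
w=robot.get_calibration('wrist')
go(C(10.5,47.6,150),.253)"
```

```text
time_s: 30.75
ee_pos: [460.7, -241.1, 161.0]
orientation: [0.719, 0.695, 0.0, 0.002]
force: [0.6, -1.3, 0.0]
width: 78.2
gripper_force: 0.0
row [524.139, 23.681, 9.963, 0.003, 0.003, -0.287]
```

Converted, 80 mm is 8, 20 mm is 2, -0.287 rad is -1.435.

```bash
echo '[4, 0.2, 0, 0, 0, 0, 8, 0.4, 0, 0, 0, -0.15, 12, 0.5, 0, 0, 0, -0.3, 16, 0.7, 0, 0, 0, -0.5, 20, 0.9, 0, 0, 0, -0.65, 24, 1.1, 0, 0, 0, -0.8, 28, 1.3, 0, 0, 0, -0.95, 32, 1.4, 0, 0, 0, -1.1, 36, 1.6, 0, 0, 0, -1.25, 40, 1.8, 0, 0, 0, -1.435, 43, 1.9, 0, 0, 0, -1.435, 44.5, 2, 0, 0, 0, -1.435]' | python3 shift.py 90; echo '[0, 0, 0, 0, 0, 0, 0, 0, 0, 0, 0, 0]' | python3 shift.py; python3 - <<'E'
from h import *
c=robot.get_calibration('wrist');im=robot.get_image('wrist');cv2.imwrite('pics/w11.png',im)
p=proj('wrist',C(10.5,47.6,48),c)[0];print(p)
g=cv2.GaussianBlur(cv2.cvtColor(im,cv2.COLOR_BGR2GRAY),(3,3),0)
print(cv2.HoughCircles(g,cv2.HOUGH_GRADIENT,1,20,param1=120,param2=18,minRadius=24,maxRadius=45))
t=np.linspace(0,2*np.pi,60)
ov=im.copy();cv2.polylines(ov,[proj('wrist',C(10.5,47.6,48)+np.c_[30*np.cos(t),30*np.sin(t),0*t],c).astype(int)],True,(0,0,255),1)
top=robot.get_image('top');cv2.imwrite('pics/top9.png',top)
cv2.imwrite('pics/m3.png',np.hstack([ov[0:300,140:440],cv2.resize(top[180:310,285:465],(415,300))]))
E
```

```text
time_s: 31.75
ee_pos: [494.3, 207.0, 156.8]
orientation: [0.611, 0.792, 0.0, -0.0]
force: [0.7, -0.5, -0.1]
width: 89.7
gripper_force: 0.0
time_s: 31.92
ee_pos: [494.4, 204.1, 156.6]
orientation: [0.612, 0.791, -0.001, -0.0]
force: [-0.6, -0.3, 0.4]
width: 89.8
gripper_force: 0.0
[313.298 123.768]
[[[313.5 119.5  30.5]
  [413.5 314.5  28.6]]]
```

View pics/m3.png

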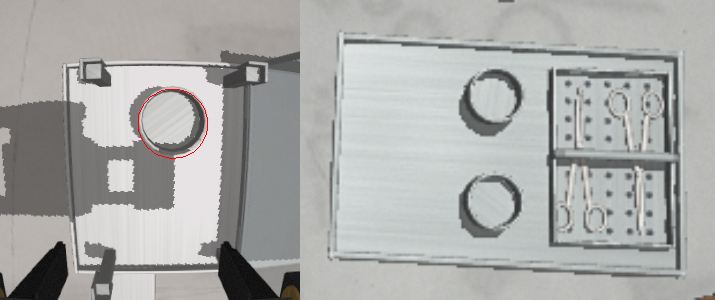

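The left pot is 2 px up/left of the red circle, so I take it at C(9.5,50). The two placed pots stand upright and apart.

```bash
python3 -c "
from h import *
go(C(9.5,50,23),.253)"
```

```text
row [77.081, 26.342, 133.669, -0.001, 0.0, -0.001]
```

Converted, 133.5 mm is 13.35, 130 mm is 13.

```bash
echo '[3.5, 1.2, 0, 0, 0, 0, 7, 2.4, 0, 0, 0, 0, 7.7, 2.63, 2, 0, 0, 0, 7.7, 2.63, 5.5, 0, 0, 0, 7.7, 2.63, 9, 0, 0, 0, 7.7, 2.63, 11.7, 0, 0, 0, 7.7, 2.63, 13, 0, 0, 0, 7.7, 2.63, 13.35, 0, 0, 0, 7.7, 2.63, 13.35, 0, 0, 0]' | python3 shift.py 90; echo '[0, 0, 0, 0, 0, 0, 0, 0, 0, 0, 0, 0, 0, 0, 0, 0, 0, 0, 0, 0, 0, 0, 0, 0, 0, 0, 0, 0, 0, 0, 0, 0, 0, 0, 0, 0]' | python3 shift.py 40 20; echo '[0, 0, -0.3, 0, 0, 0, 0, 0, -1, 0, 0, 0, 0, 0, -2, 0, 0, 0, 0, 0, -3.5, 0, 0, 0, 0, 0, -5.5, 0, 0, 0, 0, 0, -8, 0, 0, 0, 0, 0, -11, 0, 0, 0, 0, 0, -13.5, 0, 0, 0, 0, 0, -13.5, 0, 0, 0]' | python3 shift.py; python3 -c "
from h import *
go(D(0,115,155),-.034)"
```

```text
time_s: 32.77
ee_pos: [500.9, 283.8, 23.2]
orientation: [0.613, 0.79, -0.001, -0.0]
force: [-0.2, 0.9, 0.2]
width: 90.4
gripper_force: 0.0
time_s: 33.27
ee_pos: [501.3, 285.0, 24.7]
orientation: [0.612, 0.791, 0.0, 0.0]
force: [-1.0, -0.1, 4.4]
width: 60.3
gripper_force: 20.0
time_s: 34.02
ee_pos: [504.5, 286.5, 166.5]
orientation: [0.612, 0.791, 0.005, 0.003]
force: [1.5, 0.5, -0.3]
width: 60.2
gripper_force: 20.0
row [-422.172, -95.471, 9.46, 0.012, -0.004, 0.287]
```

Converted, -421 mm is -42.1, -408 mm is -40.8, 0.287 rad is 1.435.

```bash
echo '[-2, -0.5, 0, 0, 0, 0.1, -6, -1.4, 0, 0, 0, 0.25, -10, -2.3, 0, 0, 0, 0.4, -14, -3.2, 0, 0, 0, 0.55, -18, -4.1, 0, 0, 0, 0.7, -22, -5, 0, 0, 0, 0.85, -26, -5.9, 0, 0, 0, 1, -30, -6.8, 0, 0, 0, 1.1, -34, -7.7, 0, 0, 0, 1.25, -37.8, -8.6, 0.4, 0, 0, 1.35, -40.8, -9.2, 0.8, 0, 0, 1.435, -42.1, -9.5, 0.9, 0, 0, 1.435]' | python3 shift.py; echo '[0, 0, 0, 0, 0, 0, 0, 0, 0, 0, 0, 0]' | python3 shift.py; python3 -c "
from h import *
top=robot.get_image('top');cv2.imwrite('pics/top10.png',top)
a=cv2.imread('pics/top9.png')
for n,(y,x) in dict(tl=(188,294),bl=(282,292),tr=(192,435),br=(285,435)).items():
    r=cv2.matchTemplate(top[y-15:y+33,x-15:x+37],a[y:y+18,x:x+22],cv2.TM_CCOEFF_NORMED);_,v,_,l=cv2.minMaxLoc(r);print(n,v,l)
go(D(0,115,29),-.034)"
```

```text
time_s: 35.02
ee_pos: [513.5, -149.8, 148.6]
orientation: [0.72, 0.694, -0.001, -0.0]
force: [-1.1, 0.2, -1.6]
width: 60.3
gripper_force: 20.0
time_s: 35.18
ee_pos: [513.9, -146.4, 149.0]
orientation: [0.719, 0.695, 0.0, -0.001]
force: [-0.6, -0.2, -1.1]
width: 60.6
gripper_force: 20.0
tl 0.9977294206619263 (15, 15)
bl 0.18326199054718018 (27, 19)
tr 0.9969756603240967 (15, 15)
br 0.998317301273346 (15, 15)
row [-0.402, 3.869, 120.295, -0.001, -0.001, 0.0]
```

Tray unmoved (bottom-left is just occluded by the arm). Lower.

Converted, 122.5 mm is 12.25, 121 mm is 12.1.

```bash
echo '[0, 0.1, 3, 0, 0, 0, -0.04, 0.38, 6.2, 0, 0, 0, -0.04, 0.38, 9, 0, 0, 0, -0.04, 0.38, 10.8, 0, 0, 0, -0.04, 0.38, 11.7, 0, 0, 0, -0.04, 0.38, 12.1, 0, 0, 0, -0.04, 0.38, 12.25, 0, 0, 0, -0.04, 0.38, 12.25, 0, 0, 0]' | python3 shift.py; echo '[0, 0, 0.1, 0, 0, 0, 0, 0, 0.2, 0, 0, 0, 0, 0, 0.25, 0, 0, 0, 0, 0, 0.25, 0, 0, 0]' | python3 shift.py
```

```text
time_s: 35.9
ee_pos: [519.1, -146.8, 28.2]
orientation: [0.719, 0.695, 0.0, 0.001]
force: [-0.1, 0.4, -0.6]
width: 60.6
gripper_force: 20.0
time_s: 36.23
ee_pos: [518.5, -147.3, 25.2]
orientation: [0.719, 0.695, 0.0, 0.0]
force: [0.3, 0.7, -1.1]
width: 60.5
gripper_force: 20.0
```

Converted, 1.5 mm is 0.15, 1 mm is 0.1.

```bash
echo '[0, 0, 0.1, 0, 0, 0, 0, 0, 0.15, 0, 0, 0, 0, 0, 0.15, 0, 0, 0]' | python3 shift.py
```

```text
time_s: 36.48
ee_pos: [518.5, -147.4, 24.6]
orientation: [0.719, 0.695, 0.0, 0.0]
force: [-2.8, 0.5, 6.5]
width: 60.6
gripper_force: 20.0
```

Converted, -110 mm is -11, -245 mm is -24.5.

```bash
echo '[0, 0, 0, 0, 0, 0, 0, 0, 0, 0, 0, 0, 0, 0, -0.3, 0, 0, 0, 0, 0, -3, 0, 0, 0, 0, 0, -7, 0, 0, 0, 0, 0, -11, 0, 0, 0, 0, 0, -15, 0, 0, 0, 0, 0, -19, 0, 0, 0, 0, 0, -23, 0, 0, 0, 0, 0, -24.5, 0, 0, 0]' | python3 shift.py 78; python3 -c "
from h import *
go(C(198.8,0,265),.253)"
```

```text
time_s: 37.32
ee_pos: [520.3, -147.9, 275.9]
orientation: [0.719, 0.695, 0.002, 0.005]
force: [0.9, 0.1, 0.7]
width: 78.0
gripper_force: 0.0
row [436.663, 161.31, 10.948, 0.009, 0.005, -0.287]
```

Converted, 430 mm is 43, 405 mm is 40.5, -0.287 rad is -1.435.

```bash
echo '[3.7, 1.3, 0, 0, 0, -0.15, 7.4, 2.7, 0, 0, 0, -0.3, 11.1, 4.1, 0, 0, 0, -0.45, 14.8, 5.4, 0, 0, 0, -0.6, 18.5, 6.8, 0, 0, 0, -0.75, 22.2, 8.2, 0, 0, 0, -0.9, 25.9, 9.5, 0, 0, 0, -1.05, 29.6, 10.9, 0, 0, 0, -1.2, 33.3, 12.3, 0, 0, 0, -1.35, 37, 13.7, 0, 0, 0, -1.435, 40.5, 15, 0, 0, 0, -1.435, 43, 15.9, 0, 0, 0, -1.435]' | python3 shift.py 30; echo '[0.6, 0.2, 0, 0, 0, 0, 0.6, 0.2, 0, 0, 0, 0, 0.6, 0.2, 0, 0, 0, 0]' | python3 shift.py; python3 - <<'E'
from h import *
c=robot.get_calibration('wrist');im=robot.get_image('wrist');cv2.imwrite('pics/w12.png',im)
u=proj('wrist',[C(198.8,42,219.5),C(198.8,-42,219.5)],c);print(u)
top=robot.get_image('top');cv2.imwrite('pics/top11.png',top)
cv2.line(im,tuple(u[0].astype(int).tolist()),tuple(u[1].astype(int).tolist()),(0,0,255),1)
cv2.imwrite('pics/m4.png',np.hstack([im[0:380,120:440],cv2.resize(top[180:310,285:465],(415,380))]))
go(C(198.8,0,200.5),.253)
E
```

```text
time_s: 38.32
ee_pos: [692.0, 280.4, 267.4]
orientation: [0.612, 0.791, 0.0, -0.0]
force: [-0.5, -0.7, 1.2]
width: 29.9
gripper_force: 0.0
time_s: 38.57
ee_pos: [691.8, 283.2, 267.7]
orientation: [0.612, 0.791, -0.001, -0.0]
force: [0.5, -0.4, -0.1]
width: 30.1
gripper_force: 0.0
[[287.367 174.221]
 [286.755 282.38 ]]
row [-0.321, 4.579, 67.889, -0.0, 0.0, -0.001]
```

View pics/m4.png

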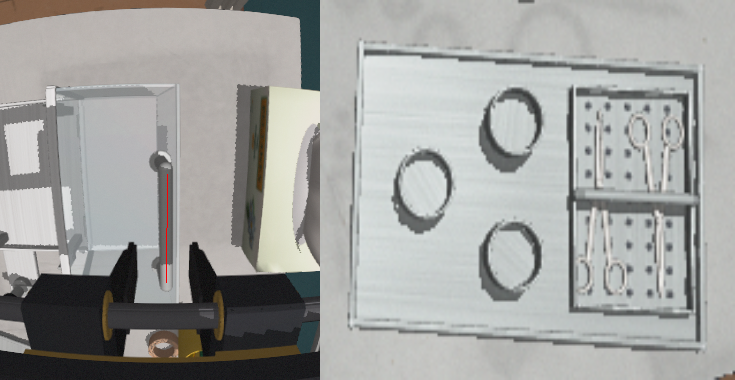

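The red line lies on the handle bar (column 287), and all three pots and the tray are standing properly. Grip the handle.

Converted, 20 mm is 2, 67 mm is 6.7.

```bash
echo '[0, 0.45, 2, 0, 0, 0, 0, 0.45, 4.2, 0, 0, 0, 0, 0.45, 5.8, 0, 0, 0, 0, 0.45, 6.7, 0, 0, 0, 0, 0.45, 6.7, 0, 0, 0]' | python3 shift.py 30; echo '[0, 0, 0, 0, 0, 0, 0, 0, 0, 0, 0, 0, 0, 0, 0, 0, 0, 0, 0, 0, 0, 0, 0, 0, 0, 0, 0, 0, 0, 0]' | python3 shift.py 0 20; python3 -c "
import numpy as np
th0=np.arctan2(88,-212)
o=None
for t in np.arange(1.68,-.01,-.07):
    a=th0-t; q=230*np.array([np.cos(a),np.sin(a)]); o=q if o is None else o; print(round(t,2),(q-o).round(1),end=' ')
"
```

```text
time_s: 39.08
ee_pos: [694.9, 283.2, 197.6]
orientation: [0.613, 0.79, -0.002, -0.002]
force: [-0.0, 0.3, 0.0]
width: 29.7
gripper_force: 0.0
time_s: 39.5
ee_pos: [693.8, 283.9, 203.0]
orientation: [0.612, 0.791, -0.003, -0.002]
force: [-12.2, -4.0, 5.5]
width: 9.0
gripper_force: 20.0
1.68 [0. 0.] 1.61 [-14.4   7.3] 1.54 [-29.2  13.5] 1.47 [-44.4  18.7] 1.4 [-60.   22.8] 1.33 [-75.8  25.8] 1.26 [-91.8  27.7] 1.19 [-107.9   28.4] 1.12 [-124.    28.1] 1.05 [-140.    26.6] 0.98 [-155.9   24. ] 0.91 [-171.6   20.3] 0.84 [-186.9   15.5] 0.77 [-201.9    9.6] 0.7 [-216.5    2.7] 0.63 [-230.5   -5.2] 0.56 [-243.9  -14. ] 0.49 [-256.7  -23.8] 0.42 [-268.8  -34.4] 0.35 [-280.1  -45.9] 0.28 [-290.6  -58.1] 0.21 [-300.2  -71. ] 0.14 [-308.8  -84.6] 0.07 [-316.5  -98.7] -0.0 [-323.2 -113.4]
```

```bash
echo '[0, -1.5, -0.7, 0, 0, 0, 0, -3, -1.3, 0, 0, 0, 0, -4.5, -1.8, 0, 0, 0, 0, -6.1, -2.2, 0, 0, 0, 0, -7.7, -2.5, 0, 0, 0, 0, -9.3, -2.7, 0, 0, 0, 0, -10.9, -2.8, 0, 0, 0, 0, -12.5, -2.75, 0, 0, 0, 0, -14.1, -2.6, 0, 0, 0, 0, -15.7, -2.35, 0, 0, 0, 0, -17.3, -2, 0, 0, 0, 0, -18.8, -1.5, 0, 0, 0]' | python3 shift.py; python3 -c "
from h import *
p=C(88,0,18);s=robot.state()['ee_pos']+[0,0,19];d=s-p;x=d[0]*np.cos(.253)+d[1]*np.sin(.253);a=np.arctan2(d[2],x);th0=np.arctan2(88,-212);print(x,d[2],np.hypot(x,d[2]),th0-a)
o=np.array([x,d[2]])
for t in list(np.arange(.77,.01,-.07))+[.0]: print(round(t,2),(230*np.array([np.cos(th0-t),np.sin(th0-t)])-o).round(1),end=' ')"
```

```text
time_s: 40.5
ee_pos: [515.5, 237.2, 219.3]
orientation: [0.612, 0.791, 0.002, 0.002]
force: [1.1, -2.5, 3.1]
width: 8.9
gripper_force: 20.0
-75.87426222434924 220.32446102443467 233.0231142908294 0.8456906623008056
0.77 [-15.2  -9.1] 0.7 [-29.8 -16. ] 0.63 [-43.8 -23.9] 0.56 [-57.3 -32.8] 0.49 [-70.1 -42.5] 0.42 [-82.1 -53.2] 0.35 [-93.4 -64.7] 0.28 [-103.9  -76.9] 0.21 [-113.5  -89.8] 0.14 [-122.2 -103.4] 0.07 [-129.9 -117.5] 0.0 [-136.6 -132.1]
```

Converted, -122 mm is -12.2, -119 mm is -11.9.

```bash
echo '[0, -1.5, 0.7, 0, 0, 0, 0, -3, 1.4, 0, 0, 0, 0, -4.4, 2.2, 0, 0, 0, 0, -5.7, 3.1, 0, 0, 0, 0, -7, 4.1, 0, 0, 0, 0, -8.2, 5.2, 0, 0, 0, 0, -9.3, 6.3, 0, 0, 0, 0, -10.4, 7.5, 0, 0, 0, 0, -11.35, 8.8, 0, 0, 0, 0, -11.9, 9.7, 0, 0, 0, 0, -12.2, 10.2, 0, 0, 0, 0, -12.2, 10.2, 0, 0, 0]' | python3 shift.py; python3 -c "
from h import *
s=robot.state();p=C(88,0,18);d=s['ee_pos']+[0,0,19]-p;x=d[0]*np.cos(.253)+d[1]*np.sin(.253);print(x+212,d[2]-88,s['force'])"
```

```text
time_s: 41.5
ee_pos: [394.7, 204.9, 113.5]
orientation: [0.612, 0.791, -0.003, 0.001]
force: [-3.1, -8.1, 2.8]
width: 9.4
gripper_force: 20.0
11.065871779566294 26.45829574007786 [-3.087 -8.082  2.792]
```

```bash
echo '[0, -0.3, 0.6, 0, 0, 0, 0, -0.6, 1.2, 0, 0, 0, 0, -0.8, 1.8, 0, 0, 0, 0, -1, 2.3, 0, 0, 0, 0, -1.1, 2.6, 0, 0, 0, 0, -1.1, 2.7, 0, 0, 0, 0, -1.1, 2.7, 0, 0, 0]' | python3 shift.py
```

```text
time_s: 42.08
ee_pos: [381.9, 201.5, 86.0]
orientation: [0.612, 0.791, -0.006, -0.002]
force: [-11.3, -10.7, 4.4]
width: 9.4
gripper_force: 20.0
```

Converted, -40 mm is -4, -100 mm is -10.

```bash
echo '[0, 0, 0, 0, 0, 0, 0, 0, 0, 0, 0, 0, 0, 0, -1, 0, 0, 0, 0, 0, -4, 0, 0, 0, 0, 0, -7.5, 0, 0, 0, 0, 0, -10, 0, 0, 0]' | python3 shift.py 30; python3 -c "
from h import *
go([519,61.5,180],-1.284);robot.get_image('top')
cv2.imwrite('pics/top12.png',robot.get_image('top'))"
```

```text
time_s: 42.58
ee_pos: [387.0, 205.1, 191.9]
orientation: [0.612, 0.791, 0.002, 0.001]
force: [1.0, -0.4, 0.8]
width: 30.2
gripper_force: 0.0
row [-172.049, 91.717, 12.232, 0.004, -0.005, 1.537]
```

Converted, -172 mm is -17.2, -160 mm is -16, 1.44 rad is 7.2.

```bash
echo '[-1.4, 0.7, 0, 0, 0, 0.6, -2.8, 1.5, 0, 0, 0, 1.2, -4.3, 2.3, 0, 0, 0, 1.8, -5.7, 3, 0, 0, 0, 2.4, -7.2, 3.8, 0, 0, 0, 3, -8.6, 4.6, 0, 0, 0, 3.6, -10, 5.3, 0, 0, 0, 4.2, -11.5, 6.1, 0, 0, 0, 4.8, -12.9, 6.9, 0.4, 0, 0, 5.4, -14.4, 7.7, 0.8, 0, 0, 6, -16, 8.5, 1.2, 0, 0, 6.6, -17.2, 9.2, 1.2, 0, 0, 7.2]' | python3 shift.py 36; echo '[0, 0, 0, 0, 0, 0.485, 0, 0, 0, 0, 0, 0.485, 0, 0, 0, 0, 0, 0.485]' | python3 shift.py; python3 - <<'E'
from h import *
c=robot.get_calibration('wrist');im=robot.get_image('wrist');cv2.imwrite('pics/w13.png',im)
print(proj('wrist',[C(-28,-170,95),C(-3,-170,95),C(-53,-170,95)],c))
g=im.max(2);m=(g<50).astype(np.uint8);m[250:]=0
n,l,st,ce=cv2.connectedComponentsWithStats(m)
for i in range(1,n):
    if st[i,4]>150: 
        ys,xs=np.where(l==i); print(st[i],ce[i],cv2.minAreaRect(np.c_[xs,ys].astype(np.float32)))
go([519,61.5,66],-1.284)
E
```

```text
time_s: 43.68
ee_pos: [518.4, 60.0, 174.9]
orientation: [0.982, 0.188, -0.0, 0.0]
force: [0.9, -0.1, -0.4]
width: 36.0
gripper_force: 0.0
time_s: 43.93
ee_pos: [518.0, 60.9, 175.6]
orientation: [0.99, 0.144, 0.0, -0.0]
force: [0.1, -0.6, 0.1]
width: 36.5
gripper_force: 0.0
[[281.704 216.191]
 [282.835 186.221]
 [280.641 244.46 ]]
[515  13  18  22 200] [521.655  24.785] ((522.17236328125, 24.931026458740234), (22.654830932617188, 12.255891799926758), 68.19859313964844)
[527  13  22  16 259] [537.124  20.197] ((537.1764526367188, 20.20589828491211), (13.581995010375977, 20.615528106689453), 75.96376037597656)
[ 269  183   32   61 1203] [283.677 211.982] ((284.85308837890625, 212.7611083984375), (59.93487548828125, 30.6607723236084), 74.35775756835938)
row [1.121, -0.101, 109.533, 0.0, -0.001, 0.003]
```

```bash
python3 - <<'E'
import cv2,numpy as np
im=cv2.imread('pics/w13.png');m=im.max(2)<50
for r in range(182,246,4):
    c=np.where(m[r,255:315])[0]+255
    print(r,(c.min(),c.max()) if len(c) else '')
E
```

```text
182 
186 (np.int64(277), np.int64(290))
190 (np.int64(276), np.int64(291))
194 (np.int64(276), np.int64(291))
198 (np.int64(272), np.int64(295))
202 (np.int64(270), np.int64(297))
206 (np.int64(269), np.int64(298))
210 (np.int64(269), np.int64(300))
214 (np.int64(270), np.int64(299))
218 (np.int64(271), np.int64(296))
222 (np.int64(276), np.int64(292))
226 (np.int64(276), np.int64(291))
230 (np.int64(276), np.int64(291))
234 (np.int64(276), np.int64(291))
238 (np.int64(276), np.int64(291))
242 (np.int64(278), np.int64(289))
```

Converted, 60 mm is 6, 1.5 mm is 0.15.

```bash
echo '[0.15, 0.12, 3, 0, 0, 0, 0.15, 0.12, 6, 0, 0, 0, 0.15, 0.12, 8.5, 0, 0, 0, 0.15, 0.12, 10.2, 0, 0, 0, 0.15, 0.12, 10.9, 0, 0, 0, 0.15, 0.12, 10.9, 0, 0, 0]' | python3 shift.py 36; echo '[0, 0, 0, 0, 0, 0, 0, 0, 0, 0, 0, 0, 0, 0, 0, 0, 0, 0, 0, 0, 0, 0, 0, 0, 0, 0, 0, 0, 0, 0, 0, 0, 0, 0, 0, 0]' | python3 shift.py 0 30;  echo '[0, 0, 0, 0, 0, -0.6, 0, 0, 0, 0, 0, -1.2, 0, 0, 0, 0, 0, -1.8, 0, 0, 0, 0, 0, -2.4, 0, 0, 0, 0, 0, -3, 0, 0, 0, 0, 0, -3.6, 0, 0, 0, 0, 0, -4.2, 0, 0, 0, 0, 0, -4.8, 0, 0, 0, 0, 0, -5.4, 0, 0, 0, 0, 0, -6, 0, 0, 0, 0, 0, -6.5, 0, 0, 0, 0, 0, -6.5]' | python3 shift.py; python3 -c "
from h import *
s=robot.state();go(s['ee_pos'],.253);print(s['torque'])"
```

```text
time_s: 44.48
ee_pos: [517.9, 60.5, 64.3]
orientation: [0.99, 0.144, -0.002, -0.0]
force: [-1.3, 0.4, 0.7]
width: 36.2
gripper_force: 0.0
time_s: 44.98
ee_pos: [520.8, 60.6, 67.9]
orientation: [0.99, 0.143, 0.001, -0.0]
force: [-1.4, 2.4, 5.5]
width: 16.6
gripper_force: 30.0
time_s: 45.98
ee_pos: [517.6, 62.8, 67.8]
orientation: [0.7, 0.714, -0.0, -0.004]
force: [-11.7, 10.3, 14.8]
width: 16.8
gripper_force: 30.0
row [0.0, 0.0, 0.0, -0.005, -0.006, -0.234]
[1.761 2.238 0.021]
```

```bash
echo '[0, -0.05, 0, 0, 0, -0.6, 0, -0.1, 0, 0, 0, -1.2, 0, -0.1, 0, 0, 0, -1.2, 0, -0.1, 0, 0, 0, -1.2]' | python3 shift.py; python3 -c "
from h import *
s=robot.state();go(s['ee_pos'],.253);print(s['torque'])"; echo '[0, 0, 0, 0, 0, 0, 0, 0, 0, 0, 0, 0, 0, 0, -1, 0, 0, 0, 0, 0, -4.5, 0, 0, 0, 0, 0, -8.5, 0, 0, 0, 0, 0, -12.5, 0, 0, 0, 0, 0, -14, 0, 0, 0, 0, 0, -14, 0, 0, 0]' | python3 shift.py 36;python3 - <<'E'
from h import *
im=robot.get_image('wrist');cv2.imwrite('pics/w14.png',im)
m=im.max(2)<50
for r in range(170,250,6):
    c=np.where(m[r,255:320])[0]+255
    print(r,(c.min(),c.max()) if len(c) else '',end=' ')
print(proj('wrist',[C(-28,-145,95),C(-28,-195,95)]))
go([480,-20,330],.253)
E
```

```text
time_s: 46.32
ee_pos: [516.8, 62.7, 67.8]
orientation: [0.611, 0.792, 0.001, -0.004]
force: [-11.4, 9.4, 14.2]
width: 16.7
gripper_force: 30.0
row [0.0, 0.0, 0.0, -0.004, -0.006, 0.003]
[ 1.677  2.11  -0.016]
time_s: 46.98
ee_pos: [521.9, 59.7, 213.2]
orientation: [0.611, 0.791, 0.003, 0.005]
force: [0.6, 0.2, 0.8]
width: 36.0
gripper_force: 0.0
170  176 (np.int64(270), np.int64(282)) 182 (np.int64(270), np.int64(283)) 188 (np.int64(265), np.int64(288)) 194 (np.int64(263), np.int64(290)) 200 (np.int64(264), np.int64(289)) 206 (np.int64(269), np.int64(285)) 212 (np.int64(271), np.int64(283)) 218 (np.int64(271), np.int64(283)) 224 (np.int64(272), np.int64(282)) 230  236  242  248 (np.int64(315), np.int64(319)) [[280.007 175.01 ]
 [279.961 227.656]]
row [-67.188, -58.48, -120.453, 0.006, 0.002, 0.003]
```

The T-handle is back along case y. Retreat clear and take a last look.

Converted, -150 mm is -15, -145 mm is -14.5.

```bash
echo '[-2, -1.5, -3.5, 0, 0, 0, -4, -3, -7, 0, 0, 0, -6, -4.5, -10, 0, 0, 0, -8, -7, -12, 0, 0, 0, -9.5, -9.5, -13, 0, 0, 0, -10.5, -12, -14, 0, 0, 0, -11, -14.5, -15, 0, 0, 0, -11, -14.5, -15, 0, 0, 0]' | python3 shift.py 36; python3 - <<'E'
from h import *
im=robot.get_image('top');cv2.imwrite('pics/top13.png',im);s=robot.state();print(s['ee_pos'],s['force'])
cv2.imwrite('pics/m5.png',cv2.resize(im[110:320,100:470],None,fx=2.1,fy=2.1,interpolation=cv2.INTER_CUBIC))
E
```

```text
time_s: 47.7
ee_pos: [404.1, -84.9, 357.1]
orientation: [0.613, 0.79, -0.0, 0.001]
force: [0.3, -0.9, 0.8]
width: 35.9
gripper_force: 0.0
[405.217 -84.043 355.935] [-0.146  0.648 -0.795]
```

View pics/m5.png

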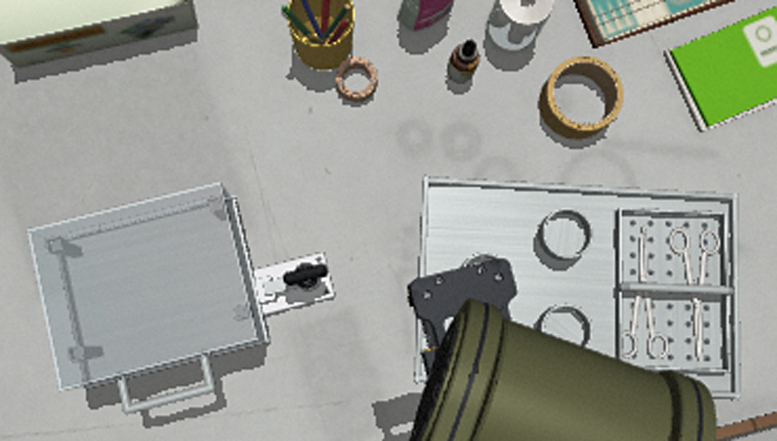

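The case is empty and shut, with the latch back along case y. The tray, forceps and pots stand on the dressing tray, and the other things on the desk haven't been disturbed.

```bash
python3 -c "
from bench import robot
print(robot.close_job())"
```

```text
the job is handed in; nothing more can be done
None
```

The job is handed in at about 48 s: the instrument tray with both forceps and the three pots present (no left top pot) stand on the dressing tray, and the empty case is shut and latched, though I checked the latch only by camera, not by pulling on the cover.

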